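Dress a two-light lamp: drip pans, candle sleeves and finial

ROBOT

A 6-joint arm with a two-finger parallel gripper is mounted at the origin on the work surface; the furniture and walls round the work are solid. World frame = base frame: x ahead of the robot, y to its left, z up, the work surface at z = 0. Lengths are in m, angles in rad, forces in N, time in s.
With the tool pointing down it reaches from about 0.425 to 0.95 m from the base axis. Payload 14.7 kg.
Tool frame: the origin (TCP) lies at the very end of the fingers, on their centre line; the grasp point (between the pads) lies 19 mm behind it; z points along the fingers, y is the line along which they close (so a half turn about z gives the same grasp; the last joint's range is limited). The gripper opens to 85 mm and grips with 20 to 120 N. Pads are 22 mm wide; open, the fingers measure 114 mm over their backs; the gripper's body (76 mm by 85 mm) begins 54 mm behind the grasp point. The pads swing forward as they close: fully open they stand 13 mm farther back than shut.
Start: joints at [1.094, 0.48, 1.596, -0, 1.065, -0.047], TCP at [0.271, 0.591, 0.231] pointing down, gripper open.
Joint ranges: [-2.75, 2.75], [-0.82, 2.05], [0.23, 2.67], [-1.56, 4.7], [0.09, 2.69], [-2.92, 2.92]. Speed limits (rad/s): [1.89, 1.89, 2.39, 3.01, 3.01, 3.01].

INTERFACE

Orientations are given as a unit quaternion [w, x, y, z].
In Python, from station import r, viewer gives the robot as it stands. The module is installed in compiled form; this text tells all that it offers.
- The arm moves only by the shell command python3 -m creep 'ROWS' [OPENING] [FORCE]. ROWS is rows parted by semicolons, their numbers by spaces, 1 to 12 of them, each of 6 numbers: dx, dy, dz in m, then a rotation vector rx, ry, rz in rad; each row shifts and turns the commanded pose from where the row before left it, along the tool's axes as they then stand; what a row does not reach is not made up. A row lasts 1/12 s, in which the tool goes at most 0.0417 m and 0.125 rad, less where a joint would pass 70% of its speed; a pose out of reach is approached as far as the arm can. OPENING is the opening from 0.0 (shut) to 1.0 (fully open), set as the command begins (- or left out keeps the last). The fingers move at their own pace and stop on an object; FORCE is the grip in N (left out, the last holds). Time passes only in rows, so rows that do not move let the fingers close. It prints the time, the measured TCP pose, the force, the opening and the grip force at its end.
- r.state(): the state, without advancing time (a new reading comes with each control period).
- viewer.grab_frame(name): name is "scene" or "side" or "wrist"; returns the picture (400x640x3 uint8, red, green, blue); there is no depth.
- viewer.get_calibration(name): a dict with "fovy" (degrees; the focal length in pixels is half the picture's height over the tangent of half this angle, whatever the lens; pixels are square), "cx", "cy" (the principal point, pixels), "dist_coeffs" ([k1, k2, p1, p2, k3] as OpenCV has them; the pictures are not rectified), "R" (3x3) and "t" (3): a world point X has camera coordinates R X + t. Camera axes: x right, y down, z forward; pixel columns grow to the right and rows downward; lengths in m; the calibration is good to about 2 mm. A picture is of the moment at which its call begins: read the wrist's pose just before it. get_calibration takes no time and is no camera call; for the wrist camera it gives the pose at the moment of the call.
- r.close_job(): hands the job in; it is judged then, once.
The state is a dict: "time": time; "q": joint angles; "joint_velocities": joint speeds; "effort": joint torques, N m; "tcp_pos": TCP position; "orientation": TCP orientation; "contact_force": force on the tool from outside, world axes, zero at the start; "ft_torque": the same for the moment, N m; "opening": opening from 0.0 (shut) to 1.0 (fully open); "grip_force": force on a finger pad.
Only numpy, scipy, OpenCV 4.12 (cv2) and the standard library are available. Lean on these libraries where they do the work, as an engineer would, in place of code of your own. Each camera call takes 0.05 s, during which the arm holds its last target. There are 200 camera calls.

TASK

Dress the two-light lamp: lower the wide brass drip pan over the tall black lampholder and the narrow copper one over the short white lampholder, each rim up and flat on its seat. Then stand the long dark brown sleeve over the tall lampholder and the short light brown sleeve over the short one, each resting upright on the floor of its pan, and stand the acorn finial, point up, in the little cup on the column between the two. Let go of everything.

Things in the scene. Friction and masses are not known exactly. Their poses are not given: they have to be found in the camera images.
- wide_pan: wide brass drip pan, loose: a round dish 58 mm across, 14 mm high, lying rim up. Its 4 mm thick floor has a 27 mm round hole in the middle; its wall, 2.5 mm thick, flares from 52 mm across at the foot to 58 mm at 6 mm height, then goes straight up. Grip it from above across the outside. Origin: centre of the underside; z up; yaw does not matter.
- narrow_pan: the narrow copper drip pan, loose: the same kind of dish, 45 mm across and 14 mm high, floor 4 mm thick with a 27 mm hole, wall 2.5 mm thick, 39 mm across at the foot. Origin: centre of the underside; z up.
- long_sleeve: the long candle sleeve of dark brown wood, loose: a plain tube 33 mm outside, 27 mm inside, 62 mm long, open at both ends, standing upright on the bench. Origin: centre of its lower end; z up along the tube.
- short_sleeve: the short candle sleeve of light brown wood, loose: a plain tube 33 mm outside, 27 mm inside, 40 mm long, open at both ends, standing upright. Origin: centre of its lower end; z up.
- finial: the brown-gold brass finial, loose: an acorn-shaped turned knob 21 mm across and 33 mm high, standing on its foot, point up. For the fingers and for its seat it acts as an upright bar 16 mm square (sides along its own x and y) that turns flat to the fingers when pinched. Origin: centre of the foot; z up.
- lamp: two-light table lamp, fixed on the bench at any angle: round dark foot 130 mm across, thin brass column, level brass crossbar (12 mm wide, upper face 91 mm up) with a lampholder (tall black, short white) on a brass seat (31 mm across, top 95 mm up) at each end, 62 mm from the column. Origin: centre of the foot on the bench; z up; y along the crossbar to the tall lampholder.
- tall_holder: the tall black lampholder, part of the lamp: an upright post 22 mm thick that stands 48 mm above its seat, its top 8 mm narrowing to a blunt round tip. Origin: foot of the post on the axis, at the seat's top face, 95 mm above the bench; z up. A pan seated on it has its underside at this height.
- short_holder: the short white lampholder, part of the lamp, at the other end of the crossbar: an upright post 22 mm thick that stands 28 mm above its seat, its top 8 mm narrowing to a blunt round tip. Origin: foot of the post on the axis, at the seat's top face, 95 mm above the bench; z up.
- finial_cup: the shallow brass cup on top of the lamp's column, midway between the two lampholders: 34 mm across, its flat floor 28 mm across inside a lip 3 mm high. Origin: centre of the cup's floor, 118 mm above the bench; z up. The finial stands upright in it.
There are look-alikes about, which are no part of the job. Leave any green look-alike of the narrow_pan alone. Leave any green or purple look-alike of the wide_pan alone.

How it is judged:
By the outcome, as a careful person would: the job done as asked, in the order asked, and still so for the second after the job is handed in, with the robot touching nothing.
It also fails if it takes over 136 s, if anything falls off the work surface, if the arm or the gripper's body presses on something with over 40 N, if the wrist force passes 120 N, or if a joint passes its speed limit or range.

## Working session

There is one attempt and no reset: what is moved stays moved. The work goes in short steps, Python scripts to look and compute and a shell command to move; the robot and the scene stay as the last step left them, time stands still between calls to the robot, and variables do not carry over. Pictures are saved under pics/ and viewed, at most 14 in all, crops included, and the job is handed in when it is done.

```bash
mkdir -p pics; ls
python3 - <<'E'
from station import r, viewer
import cv2,numpy as np
s=r.state();print(s)
for n in("scene","side","wrist"):
    c=viewer.get_calibration(n);im=viewer.grab_frame(n)
    cv2.imwrite(f"pics/{n}0.png",im[:,:,::-1]);print(n,c)
E
```

```text
pics
{'time': 0.0, 'q': array([ 1.09439909e+00,  4.80826691e-01,  1.59687357e+00, -5.21071442e-06,
        1.06511412e+00, -4.66010675e-02]), 'joint_velocities': array([-0.00019283,  0.00129205,  0.00048859,  0.00035726,  0.00190417,
       -0.00039197]), 'effort': array([-1.51557415e-04, -9.50654626e+01, -4.30185449e+01, -1.68415272e-04,
        1.22611484e-02, -3.20095899e-05]), 'tcp_pos': array([0.27063653, 0.59051833, 0.23067585]), 'orientation': array([-1.55725791e-04,  2.13246586e-01,  9.76998219e-01, -5.90688668e-04]), 'contact_force': array([ 0.04697186, -0.28682633,  0.06375841]), 'ft_torque': array([-0.01467419,  0.01414557,  0.00640361]), 'grip_force': 0.0, 'opening': 1.0015140346421025}
scene {'fovy': 50.60099434433044, 'cx': 322.0056186276811, 'cy': 201.04929559508096, 'dist_coeffs': array([-0.05951205,  0.        ,  0.        ,  0.        ,  0.        ]), 'R': array([[-0.79926029, -0.60098247,  0.00174676],
       [-0.52001538,  0.69011743, -0.50331098],
       [ 0.30127561, -0.40318483, -0.86410358]]), 't': array([0.465798  , 0.2608339 , 1.38481355])}
side {'fovy': 46.29591088472694, 'cx': 315.91046858543626, 'cy': 201.37365438172688, 'dist_coeffs': array([0.04218628, 0.        , 0.        , 0.        , 0.        ]), 'R': array([[-0.99455645, -0.10372163, -0.00996439],
       [-0.04143648,  0.48143077, -0.8755041 ],
       [ 0.09560588, -0.87032536, -0.48310794]]), 't': array([0.52100598, 0.05927384, 1.33254778])}
wrist {'fovy': 66.83437882810586, 'cx': 318.81801776043557, 'cy': 200.29971103703355, 'dist_coeffs': array([0.01840275, 0.        , 0.        , 0.        , 0.        ]), 'R': array([[ 0.41716607,  0.90882877, -0.00165338],
       [ 0.86183481, -0.39501639,  0.31812391],
       [ 0.28846705, -0.13413544, -0.9480477 ]]), 't': array([-0.65025242, -0.0397399 ,  0.38148008])}
```

View pics/scene0.png

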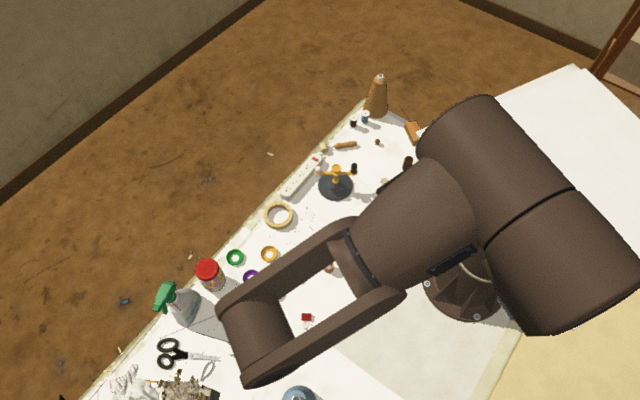

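View pics/side0.png

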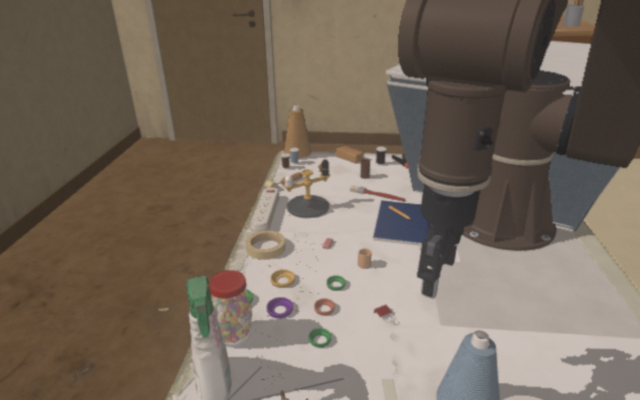

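Side view: brass pan (283,279), purple pan (280,308), copper pan (325,307), green pans (336,283), (320,338), (249,298), tape roll (265,243), short sleeve (365,259), long sleeve (365,168), lamp (307,205). The finial is not identified yet. Next is an enlarged crop.

```bash
cat > h.py <<'E'
import numpy as np, cv2, json
from station import r, viewer
def K(c):
    f=200/np.tan(np.radians(c["fovy"])/2)
    return np.array([[f,0,c["cx"]],[0,f,c["cy"]],[0,0,1]])
def ray(c,uv):
    p=cv2.undistortPoints(np.array([[uv]],float),K(c),c["dist_coeffs"])[0,0]
    R=np.array(c["R"]);d=R.T@np.array([p[0],p[1],1]);return -R.T@c["t"],d/np.linalg.norm(d)
def plane(c,uv,z):
    o,d=ray(c,uv);return o+d*(z-o[2])/d[2]
def tri(rs):
    A=sum(np.eye(3)-np.outer(d,d) for o,d in rs);b=sum((np.eye(3)-np.outer(d,d))@o for o,d in rs)
    X=np.linalg.solve(A,b);return X,[float(np.linalg.norm(np.cross(d,X-o))) for o,d in rs]
def proj(c,X):
    return cv2.projectPoints(np.array([X],float),cv2.Rodrigues(np.array(c["R"]))[0],np.array(c["t"],float),K(c),c["dist_coeffs"])[0][0,0]
def totool(X):
    "world displacement to X in the tool axes"
    from scipy.spatial.transform import Rotation as T
    s=r.state();q=s["orientation"];return T.from_quat([*q[1:],q[0]]).inv().apply(np.array(X)-s["tcp_pos"])
E
python3 - <<'E'
from h import *
a=cv2.imread("pics/side0.png")[140:360,225:425];a=cv2.resize(a,None,fx=2.7,fy=2.7,interpolation=cv2.INTER_CUBIC)[:600,:400]
a=cv2.resize(cv2.imread("pics/side0.png")[140:350,230:420],(540,597),interpolation=cv2.INTER_CUBIC)
b=cv2.resize(cv2.imread("pics/scene0.png")[100:290,340:425],(258,597),interpolation=cv2.INTER_CUBIC)
cv2.imwrite("pics/crop0.png",np.hstack([a,b]))
c=viewer.get_calibration("side")
for n,uv,z in [("brass",(283,279),.01),("copper",(325,307),.01),("short",(365,259),.02),("longbase",(365,178),0),("lampfoot",(308,206),0),("fin?",(300,162),0)]: print(n,plane(c,uv,z).round(3))
d=viewer.get_calibration("scene")
print(plane(d,(377,142),.01), proj(c,plane(d,(377,142),.01)))
E
```

```text
brass [0.568 0.323 0.01 ]
copper [0.461 0.41  0.01 ]
short [0.377 0.24  0.02 ]
longbase [ 0.383 -0.255  0.   ]
lampfoot [ 0.553 -0.046  0.   ]
fin? [ 0.621 -0.369  0.   ]
[ 0.5387171  -0.30114914  0.01      ] [320.57367599 168.0800467 ]
```

View pics/crop0.png

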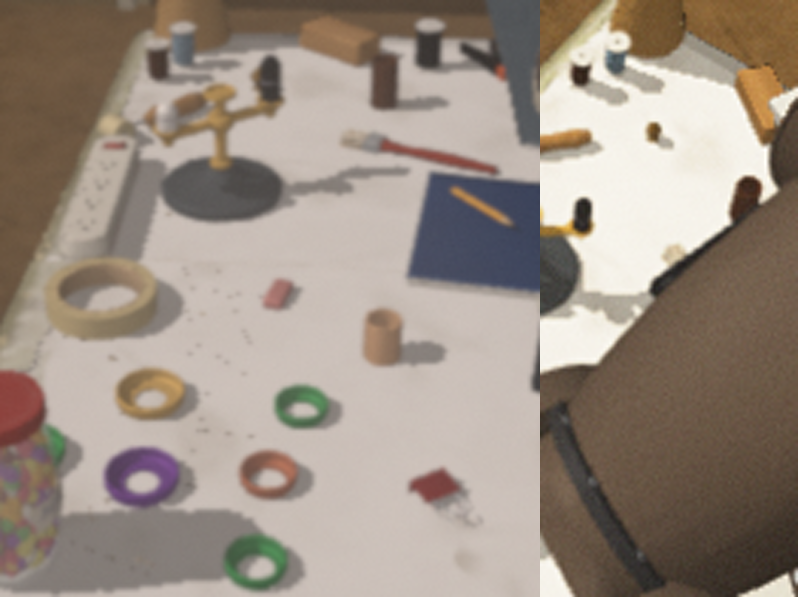

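View pics/wrist0.png

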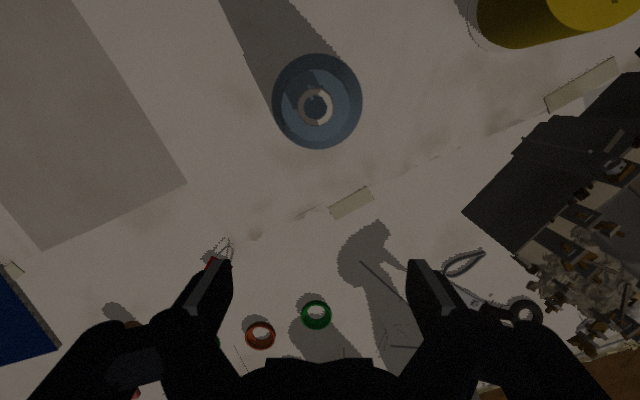

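Side crop: brass wide pan at crop (150,393), i.e. px (283,279). Copper pan at (325,307). The green and purple look-alikes are separate, and short light and long dark sleeves are confirmed. Finial shows in the scene view at (377,142), hidden behind the tall holder in the side view.

Run:
```python
from h import *
S=viewer.get_calibration("side");C=viewer.get_calibration("scene")
a=cv2.imread("pics/side0.png");b=cv2.imread("pics/scene0.png")
def blob(im,box,lo,hi):
    x0,y0,x1,y1=box;h=cv2.cvtColor(im[y0:y1,x0:x1],cv2.COLOR_BGR2HSV);m=cv2.inRange(h,lo,hi)
    k=max(cv2.findContours(m,0,1)[0],key=cv2.contourArea);p=k[:,0]+[x0,y0]
    return p,cv2.boundingRect(p),cv2.contourArea(p)
def rep(n,im,c,box,lo,hi,z):
    p,bb,A=blob(im,box,lo,hi);e=cv2.fitEllipse(cv2.convexHull(p.astype(np.float32)))
    print(n,bb,A,np.round(e[0],1),np.round(e[1],1),plane(c,e[0],z).round(4));return e[0]
g=rep("brass S",a,S,(262,262,305,294),(10,90,90),(35,255,255),.007)
g2=rep("brass C",b,C,(255,240,284,268),(10,90,90),(35,255,255),.007)
print(tri([ray(S,g),ray(C,g2)]))
rep("copper S",a,S,(307,294,345,320),(0,70,60),(16,255,255),.007)
rep("purple S",a,S,(262,294,300,322),(125,60,40),(160,255,255),.007)
rep("greenS",a,S,(320,270,352,296),(45,60,40),(90,255,255),.007)
rep("short S",a,S,(350,245,380,272),(0,60,60),(16,255,255),.02)
rep("long S",a,S,(355,155,376,182),(0,30,20),(20,255,110),.031)
# lamp: tall black
t=rep("tall S",a,S,(315,156,332,178),(0,0,0),(180,255,70),.12)
t2=rep("tall C",b,C,(345,158,362,178),(0,0,0),(180,255,70),.12)
print("tall",tri([ray(S,t),ray(C,t2)]))
rep("foot S",a,S,(280,190,336,222),(0,0,0),(180,120,85),.01)
rep("foot C",b,C,(310,165,362,202),(0,0,0),(180,120,85),.01)
u=rep("cupS",a,S,(296,165,316,180),(12,90,90),(35,255,255),.12)
rep("brass lamp C",b,C,(315,155,362,195),(12,90,90),(35,255,255),.1)
```

```text
brass S (271, 270, 24, 17) 286.0 [282.5 278.1] [16.8 23. ] [0.5703 0.3158 0.007 ]
brass C (261, 246, 17, 16) 191.5 [268.7 253.4] [15.6 16.8] [0.5719 0.3138 0.007 ]
(array([0.57153905, 0.31355121, 0.00557669]), [0.0008388425555193998, 0.0008388425555197273])
copper S (315, 299, 20, 16) 229.5 [324.1 306.4] [15.9 19.9] [0.4637 0.4047 0.007 ]
purple S (268, 298, 25, 20) 355.0 [279.6 307.3] [19.2 25.2] [0.5598 0.4163 0.007 ]
greenS (328, 276, 17, 14) 69.0 [335.9 282.6] [13.1 17. ] [0.4434 0.321  0.007 ]
short S (358, 249, 13, 19) 196.5 [364.3 258.4] [14.2 21.3] [0.3793 0.2373 0.02  ]
long S (357, 155, 13, 23) 151.5 [363.5 166.7] [14.  24.4] [ 0.3893 -0.2794  0.031 ]
tall S (323, 161, 4, 7) 16.0 [324.6 164.7] [3.7 7.8] [ 0.5059 -0.0891  0.12  ]
tall C (352, 164, 5, 10) 25.5 [353.7 168.3] [5.  9.5] [ 0.5028 -0.0758  0.12  ]
tall (array([ 0.50256817, -0.07222587,  0.12689858]), [0.0019808755657217928, 0.0019808755657218045])
foot S (308, 197, 20, 19) 189.0 [317.3 205.8] [18.5 19.5] [ 0.5228 -0.0323  0.01  ]
foot C (326, 176, 26, 25) 338.0 [339.3 188.5] [20.1 29.4] [ 0.5315 -0.037   0.01  ]
cupS (296, 170, 16, 10) 63.5 [303.8 174.7] [ 9.8 17.2] [ 0.5591 -0.0154  0.12  ]
brass lamp C (315, 164, 42, 20) 188.0 [335.2 173.4] [19.1 41.8] [ 0.5488 -0.0311  0.1   ]
```

```bash
python3 -m creep '-.0374 -.0085 0 0 0 0;-.0374 -.0085 0 0 0 0;-.0374 -.0085 0 0 0 0;-.0374 -.0085 0 0 0 0;-.0374 -.0085 0 0 0 0;-.0374 -.0085 0 0 0 0;-.0374 -.0085 0 0 0 0;-.0374 -.0085 0 0 0 0;-.0374 -.0085 0 0 0 0;-.0374 -.0085 0 0 0 0;-.0374 -.0085 0 0 0 0;0 0 0 0 0 .12' 
python3 -m creep '0 0 0 0 0 .12;0 0 0 0 0 .12;0 0 0 0 0 .12;0 0 0 0 0 .12;0 0 0 0 0 .12;0 0 0 0 0 .12;0 0 0 0 0 .12;0 0 0 0 0 .12;0 0 0 0 0 .12;0 0 0 0 0 .12;0 0 0 0 0 .12;0 0 0 0 0 .12'
python3 -m creep '0 0 0 0 0 .12;0 0 0 0 0 .12;0 0 0 0 0 .12;0 0 0 0 0 .12;0 0 0 0 0 .12;0 0 0 0 0 0;0 0 0 0 0 0'
python3 - <<'E'
from h import *
c=viewer.get_calibration("wrist");im=viewer.grab_frame("wrist")
cv2.imwrite("pics/w1.png",im[:,:,::-1]);print(r.state()["q"], proj(c,(.5715,.3136,.007)))
np.save("w1.npy",[c],allow_pickle=True)
E
```

```text
time: 1.15
tcp_pos: [0.6108, 0.3299, 0.2309]
orientation: [0.001, 0.27, 0.963, -0.0]
contact_force: [-0.4, -0.4, -0.4]
opening: 0.999
grip_force: 0.0
time: 2.15
tcp_pos: [0.6057, 0.3344, 0.2309]
orientation: [-0.0, 0.84, 0.542, -0.0]
contact_force: [-0.0, -0.1, 0.6]
opening: 0.998
grip_force: 0.0
time: 2.73
tcp_pos: [0.6057, 0.3344, 0.2311]
orientation: [0.0, 0.962, 0.274, -0.0]
contact_force: [0.3, -0.5, 0.5]
opening: 1.004
grip_force: 0.0
[ 4.60642032e-01  5.40259929e-01  1.49042218e+00 -3.91583468e-05
  1.11120706e+00  1.47500435e+00] [319.99273694 199.183561  ]
```

View pics/w1.png

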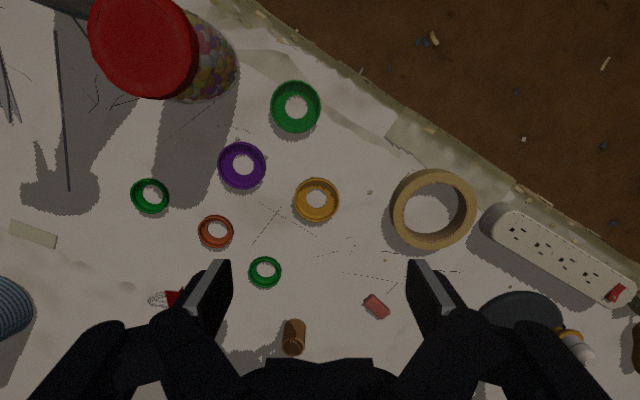

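The wrist view shows the brass pan at (317,200), copper at (215,231), purple at (241,165), greens at (295,107), (150,195) and (265,272), and the short sleeve at (293,336). I choose brass (317,200) and copper (215,231).

Run:
```python
from h import *
S=viewer.get_calibration("side");c=np.load("w1.npy",allow_pickle=True)[0]
w=cv2.imread("pics/w1.png");a=cv2.imread("pics/side0.png")
def ell(im,box,lo,hi):
    x0,y0,x1,y1=box;m=cv2.inRange(cv2.cvtColor(im[y0:y1,x0:x1],cv2.COLOR_BGR2HSV),lo,hi)
    k=max(cv2.findContours(m,0,1)[0],key=cv2.contourArea);p=(k[:,0]+[x0,y0]).astype(np.float32)
    (u,v),ax,_=cv2.fitEllipse(cv2.convexHull(p));return (u,v),np.round(ax,1)
for n,bw,bs,lo,hi in [("brass",(285,170,350,232),(262,262,305,294),(10,90,60),(35,255,255)),("copper",(190,208,240,255),(307,294,345,320),(0,90,50),(16,255,255))]:
    e,ax=ell(w,bw,lo,hi);s,_=ell(a,bs,lo,hi)
    print(n,e,ax,"z=.010:",plane(c,e,.010).round(4),"tri",tri([ray(c,e),ray(S,s)]))
X=plane(c,ell(w,(285,170,350,232),(10,90,60),(35,255,255))[0],.010);print(totool(X))
m=cv2.resize(w[150:260,180:360],None,fx=4,fy=4,interpolation=cv2.INTER_CUBIC);cv2.imwrite("pics/crop1.png",m)
```

```text
brass (316.1219177246094, 199.55267333984375) [45.  45.8] z=.010: [0.5693 0.318  0.01  ] tri (array([0.5694712 , 0.31808352, 0.00909171]), [0.00041290543971686056, 0.00041290543971676076])
copper (215.1761016845703, 230.99314880371094) [33.1 35.7] z=.010: [0.4628 0.4075 0.01  ] tri (array([0.46296658, 0.40764138, 0.00971477]), [0.0003352988335652707, 0.00033529883356526064])
[-0.03950777 -0.00532489  0.22114818]
```

View pics/crop1.png

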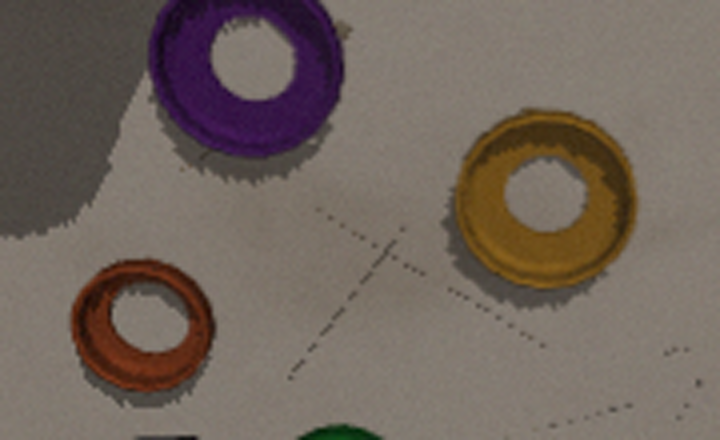

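The crop confirms both pans are brass and copper, rim up. Next is the descent on the brass pan.

```bash
python3 -m creep '-.0395 -.0053 0 0 0 0;0 0 .036 0 0 0;0 0 .036 0 0 0;0 0 .036 0 0 0;0 0 .036 0 0 0;0 0 .036 0 0 0;0 0 .02 0 0 0;0 0 .01 0 0 0;0 0 0 0 0 0;0 0 0 0 0 0;0 0 0 0 0 0'
python3 -m creep '0 0 .010 0 0 0;0 0 0 0 0 0;0 0 0 0 0 0'
python3 - <<'E'
from h import *
print(totool((.5694,.318,.0)))
E
```

```text
time: 3.7
tcp_pos: [0.5706, 0.3188, 0.023]
orientation: [-0.0, 0.962, 0.273, 0.001]
contact_force: [0.3, 0.9, -0.3]
opening: 1.001
grip_force: 0.0
time: 3.95
tcp_pos: [0.5694, 0.3183, 0.0115]
orientation: [-0.0, 0.962, 0.273, 0.0]
contact_force: [-0.6, -0.1, 0.2]
opening: 0.997
grip_force: 0.0
[-0.00018432  0.00022409  0.01152834]
```

```bash
python3 -m creep '0 0 .005 0 0 0;0 0 .0045 0 0 0;0 0 0 0 0 0;0 0 0 0 0 0'
python3 -m creep '0 0 0 0 0 0;0 0 0 0 0 0;0 0 0 0 0 0;0 0 0 0 0 0;0 0 0 0 0 0;0 0 0 0 0 0;0 0 0 0 0 0;0 0 0 0 0 0' 0.3 30
```

```text
time: 4.28
tcp_pos: [0.5691, 0.3181, 0.0014]
orientation: [0.0, 0.962, 0.272, -0.0]
contact_force: [-0.9, 0.6, -0.1]
opening: 0.999
grip_force: 0.0
time: 4.95
tcp_pos: [0.5696, 0.3184, 0.0023]
orientation: [-0.0, 0.962, 0.272, 0.0]
contact_force: [-1.5, -1.1, 6.5]
opening: 0.652
grip_force: 30.8
```

```bash
python3 -m creep '0 0 -.01 0 0 0;0 0 -.04 0 0 0;0 0 -.04 0 0 0;0 0 -.04 0 0 0;0 0 -.04 0 0 0;0 0 -.04 0 0 0;0 0 -.04 0 0 0'
python3 -m creep '-.0161 .0336 0 0 0 0;-.0161 .0336 0 0 0 0;-.0161 .0336 0 0 0 0;-.0161 .0336 0 0 0 0;-.0161 .0336 0 0 0 0;-.0161 .0336 0 0 0 0;-.0161 .0336 0 0 0 0;-.0161 .0336 0 0 0 0;-.0161 .0336 0 0 0 0;0 0 0 0 0 0;0 0 0 0 0 0;0 0 0 0 0 0'
python3 - <<'E'
from h import *
c=viewer.get_calibration("wrist");im=viewer.grab_frame("wrist")
cv2.imwrite("pics/w2.png",im[:,:,::-1]);np.save("w2.npy",[c],allow_pickle=True)
E
```

```text
time: 5.53
tcp_pos: [0.569, 0.318, 0.2548]
orientation: [-0.0, 0.962, 0.272, 0.0]
contact_force: [1.4, 0.1, 0.2]
opening: 0.652
grip_force: 32.5
time: 6.53
tcp_pos: [0.6044, -0.0152, 0.2523]
orientation: [-0.0, 0.962, 0.272, 0.0]
contact_force: [0.0, -0.4, -1.3]
opening: 0.652
grip_force: 32.5
```

View pics/w2.png

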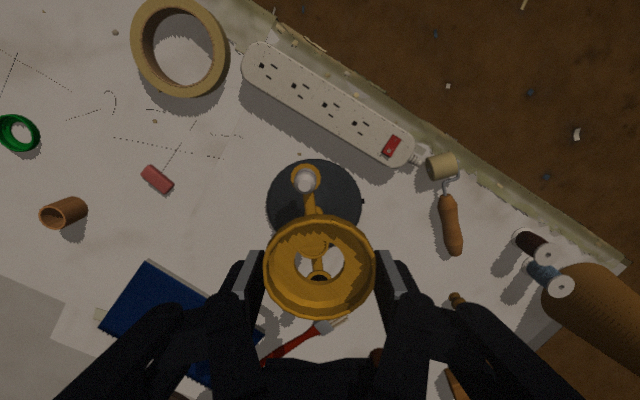

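Wrist view: the wide pan is held level at (320,268), short white holder at (304,178), cup and tall holder hidden behind the pan, finial near (457,300). I back off along +x for two views.

```bash
python3 -m creep '.04 0 0 0 0 0;.04 0 0 0 0 0;0 0 0 0 0 0;0 0 0 0 0 0;0 0 0 0 0 0'
cat > g.py <<'E'
from h import *
import sys
def shot(n):
    c=viewer.get_calibration("wrist");im=viewer.grab_frame("wrist")
    cv2.imwrite(f"pics/{n}.png",im[:,:,::-1]);np.save(f"{n}.npy",[c],allow_pickle=True)
for n in sys.argv[1:]: shot(n)
E
python3 g.py w3
python3 -m creep '.035 .02 0 0 0 0;0 0 0 0 0 0;0 0 0 0 0 0;0 0 0 0 0 0' 
python3 g.py w4
python3 - <<'E'
import cv2,numpy as np
a,b=[cv2.imread(f"pics/{n}.png")[120:320,230:390] for n in("w3","w4")]
cv2.imwrite("pics/crop34.png",cv2.resize(np.hstack([a,b]),None,fx=2.5,fy=2.5,interpolation=cv2.INTER_CUBIC))
E
```

```text
time: 7.0
tcp_pos: [0.6721, 0.0281, 0.2514]
orientation: [-0.0, 0.962, 0.273, -0.001]
contact_force: [-0.3, 0.1, -0.9]
opening: 0.648
grip_force: 32.5
time: 7.38
tcp_pos: [0.7121, 0.0279, 0.2518]
orientation: [-0.0, 0.962, 0.272, -0.0]
contact_force: [-0.6, -1.1, -0.5]
opening: 0.652
grip_force: 32.5
```

View pics/crop34.png

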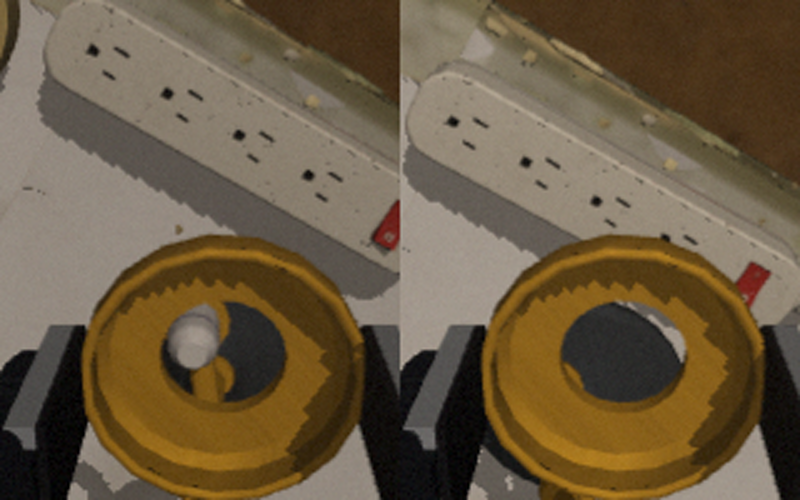

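That was the wrong direction: the holders moved behind the pan. Going −x instead.

```bash
python3 -m creep '-.039 -.003 0 0 0 0;-.039 -.003 0 0 0 0;-.039 -.003 0 0 0 0;-.039 -.003 0 0 0 0;-.039 -.003 0 0 0 0;-.039 -.003 0 0 0 0;-.039 -.003 0 0 0 0;0 0 0 0 0 0;0 0 0 0 0 0;0 0 0 0 0 0;0 0 0 0 0 0'
python3 g.py w5
python3 -m creep '0 .04 0 0 0 0;0 .03 0 0 0 0;0 0 0 0 0 0;0 0 0 0 0 0;0 0 0 0 0 0' 
python3 g.py w6
python3 - <<'E'
import cv2,numpy as np
a,b=[cv2.imread(f"pics/{n}.png")[0:300,160:480] for n in("w5","w6")]
cv2.imwrite("pics/crop56.png",cv2.resize(np.hstack([a,b]),None,fx=1.25,fy=1.25,interpolation=cv2.INTER_CUBIC))
E
```

```text
time: 8.35
tcp_pos: [0.4702, -0.097, 0.2522]
orientation: [0.0, 0.962, 0.273, 0.001]
contact_force: [0.8, -0.7, -0.9]
opening: 0.653
grip_force: 32.5
time: 8.82
tcp_pos: [0.5062, -0.1562, 0.2512]
orientation: [-0.0, 0.962, 0.273, -0.0]
contact_force: [-0.8, 0.5, -1.2]
opening: 0.65
grip_force: 32.6
```

View pics/crop56.png

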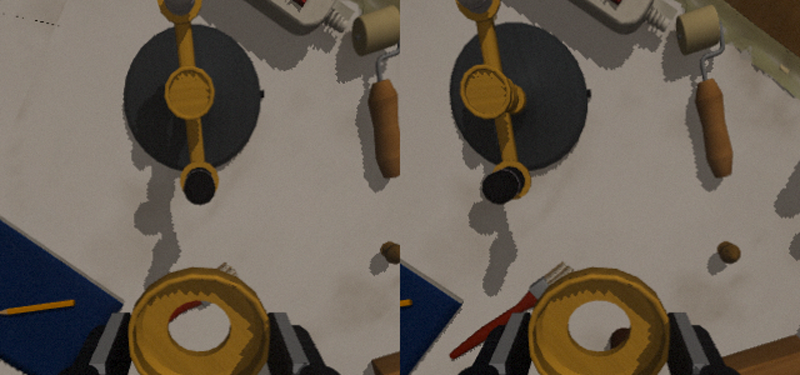

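Both views show the tall holder (w5 (320,149), w6 (238,149)), cup (w5 (312,75), w6 (230,74)), crossbar, and finial in w6 at (423,201). Now to compute positions.

```bash
cat > lamp.py <<'E'
from h import *
def load(n): return cv2.imread(f"pics/{n}.png"),np.load(f"{n}.npy",allow_pickle=True)[0]
def disc(m,k):
    m=cv2.morphologyEx(m,cv2.MORPH_OPEN,cv2.getStructuringElement(2,(k,k)))
    q=max(cv2.findContours(m,0,1)[0],key=cv2.contourArea)[:,0].astype(np.float32);return q,cv2.fitEllipse(cv2.convexHull(q))
def crop(im,box,lo,hi):
    m=np.zeros(im.shape[:2],np.uint8);x0,y0,x1,y1=box;m[y0:y1,x0:x1]=cv2.inRange(cv2.cvtColor(im[y0:y1,x0:x1],cv2.COLOR_BGR2HSV),lo,hi);return m
if __name__=="__main__":
    B=((10,90,60),(35,255,255));K_=((0,0,0),(180,255,50));rc=[];res={}
    for n,bc,bt in(("w5",(285,45,345,105),(298,128,345,170)),("w6",(200,45,265,105),(215,128,265,170))):
        im,c=load(n)
        q,e=disc(crop(im,bc,*B),23);cup=plane(c,e[0],.121);rc.append(ray(c,e[0]));print(n,"cup",np.round(e[0],1),np.round(e[1],1),cup.round(4))
        q,e=disc(crop(im,bt,*K_),9);print(n,"tall blob",np.round(e[0],1),np.round(e[1],1),"z.139",plane(c,e[0],.139).round(4),"z.125",plane(c,e[0],.125).round(4))
        P=np.array([plane(c,p,.135) for p in q])[:,:2]
        o=ray(c,e[0])[0][:2];t=P.mean(0)-o;t/=np.linalg.norm(t);l=np.array([-t[1],t[0]])
        # near end of the outline belongs to the top ring (side faces away from camera hidden): near extreme + radius
        s=P@t;w=P@l;print("   near,far",s.min().round(4),s.max().round(4),"width",np.ptp(w).round(4),"axis by near edge+11mm", ((s.max()-.011)*t+(w.max()+w.min())/2*l).round(4),((s.min()+.011)*t+(w.max()+w.min())/2*l).round(4))
    print("cup tri",tri(rc))
E
python3 lamp.py
```

```text
w5 cup [311.3  74.2] [40.2 41.9] [ 0.552  -0.0373  0.121 ]
w5 tall blob [319.3 149.2] [24.3 27.7] z.139 [ 0.5049 -0.0741  0.139 ] z.125 [ 0.503  -0.0752  0.125 ]
   near,far -0.3978 -0.3748 width 0.0206 axis by near edge+11mm [ 0.5034 -0.0747] [ 0.5043 -0.0741]
w6 cup [229.8  74.4] [38.3 40.4] [ 0.552  -0.0391  0.121 ]
w6 tall blob [240.2 149.2] [26.4 29.8] z.139 [ 0.506  -0.0768  0.139 ] z.125 [ 0.5021 -0.0749  0.125 ]
   near,far -0.4984 -0.4727 width 0.0212 axis by near edge+11mm [ 0.5032 -0.0753] [ 0.5066 -0.077 ]
cup tri (array([ 0.55187276, -0.03719788,  0.11489913]), [0.0004650736808825726, 0.0004650736808826909])
```

Run:
```python
from lamp import *
from scipy.spatial.transform import Rotation as T
R=T.from_quat([.962,.273,0,0])
for n,tcp in(("w5",(.4702,-.097,.2522)),("w6",(.5062,-.1562,.2512))):
    im,c=load(n);m=crop(im,(255,205,385,320),(10,90,40),(35,255,255))
    cs,h=cv2.findContours(m,cv2.RETR_CCOMP,1)
    o=max(cs,key=cv2.contourArea);e=cv2.fitEllipse(cv2.convexHull(o));print(n,np.round(e[0],1),np.round(e[1],1), cv2.boundingRect(o),"rim->tool",R.inv().apply(plane(c,e[0],tcp[2]+.0095)-tcp).round(4))
    i=max([k for k,hh in zip(cs,h[0]) if hh[3]>=0],key=cv2.contourArea);e=cv2.fitEllipse(i);print("  hole",np.round(e[0],1),np.round(e[1],1),R.inv().apply(plane(c,e[0],tcp[2]+.0)-tcp).round(4))
print(totool((.5031,-.0751,.17)))
```

```text
w5 [319.1 266.2] [110.3 115. ] (262, 210, 114, 110) rim->tool [ 0.0028 -0.0016 -0.0095]
  hole [319.1 260.4] [41.1 49.9] [ 0.0006 -0.0016  0.    ]
w6 [318.4 266.3] [108.9 115.6] (262, 213, 114, 107) rim->tool [ 0.0027 -0.0019 -0.0095]
  hole [318.7 260.2] [41.  49.6] [ 0.0006 -0.0018  0.    ]
[ 0.0400726  -0.07024744  0.08140472]
```

```bash
python3 -m creep '.0195 -.03425 0 0 0 0;.0195 -.03425 0 0 0 0;0 0 .03 0 0 0;0 0 .03 0 0 0;0 0 .023 0 0 0;0 0 0 0 0 0;0 0 0 0 0 0;0 0 0 0 0 0;0 0 0 0 0 0'
python3 g.py w7
python3 - <<'E'
from h import *
print(totool((.5031,-.0751,.17)))
a=cv2.imread("pics/w7.png")[195:325,245:395]
S=viewer.grab_frame("side")[:,:,::-1];C=viewer.grab_frame("scene")[:,:,::-1]
f=lambda x:cv2.resize(x,(390,360),interpolation=cv2.INTER_CUBIC)
cv2.imwrite("pics/c7.png",np.hstack([f(a),f(S[135:195,295:360])]))
E
```

```text
time: 9.62
tcp_pos: [0.5044, -0.0781, 0.1704]
orientation: [0.001, 0.962, 0.272, 0.001]
contact_force: [0.5, -0.0, -1.5]
opening: 0.653
grip_force: 32.6
[ 0.00051281 -0.00334177  0.00031213]
```

View pics/c7.png

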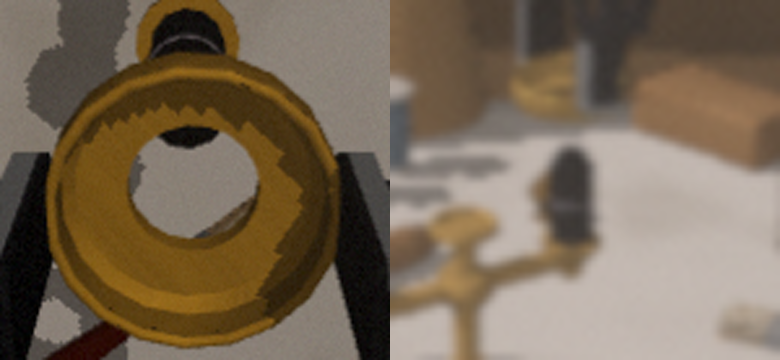

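Run:
```python
from lamp import *
im,c=load("w7")
m=crop(im,(295,196,345,214),(0,0,0),(180,255,60))
for y in range(198,214,3):
    x=np.where(m[y])[0];print(y,x.min(),x.max()) if len(x) else 0
cs,h=cv2.findContours(crop(im,(255,205,385,325),(10,90,40),(35,255,255)),cv2.RETR_CCOMP,1)
o=max(cs,key=cv2.contourArea);print(cv2.fitEllipse(cv2.convexHull(o)))
s=[];
for i in range(1): print(r.state()["tcp_pos"],totool((.5031,-.0751,.17)))
```

```text
198 315 317
201 308 325
204 306 328
207 304 329
210 304 330
213 303 331
((319.0013427734375, 263.80975341796875), (113.83438110351562, 116.41918182373047), 8.953025817871094)
[ 0.50412033 -0.07822913  0.16992679] [ 7.70999920e-04 -3.19962397e-03 -7.64413275e-05]
```

```bash
python3 -m creep '-.0004 -.0014 0 0 0 0;0 0 .015 0 0 0;0 0 .01 0 0 0;0 0 .01 0 0 0;0 0 .005 0 0 0;0 0 0 0 0 0;0 0 0 0 0 0'
python3 -m creep '0 0 .01 0 0 0;0 0 .01 0 0 0;0 0 .008 0 0 0;0 0 0 0 0 0;0 0 0 0 0 0'
```

```text
time: 10.35
tcp_pos: [0.5022, -0.077, 0.1285]
orientation: [-0.0, 0.962, 0.272, -0.0]
contact_force: [-0.4, 0.1, -0.3]
opening: 0.649
grip_force: 32.6
time: 10.77
tcp_pos: [0.5019, -0.0769, 0.1001]
orientation: [-0.0, 0.962, 0.272, -0.001]
contact_force: [0.0, -0.7, -0.0]
opening: 0.648
grip_force: 32.6
```

```bash
python3 -m creep '0 0 .0015 0 0 0;0 0 .0015 0 0 0;0 0 0 0 0 0;0 0 0 0 0 0'
```

```text
time: 11.1
tcp_pos: [0.5025, -0.0771, 0.0979]
orientation: [0.0, 0.962, 0.272, 0.0]
contact_force: [-0.2, -0.1, -0.5]
opening: 0.648
grip_force: 32.6
```

```bash
python3 -m creep '0 0 .001 0 0 0;0 0 .001 0 0 0;0 0 0 0 0 0;0 0 0 0 0 0'
python3 - <<'E'
from h import *
print(r.state()["contact_force"],r.state()["tcp_pos"])
E
```

```text
time: 11.43
tcp_pos: [0.5027, -0.077, 0.0969]
orientation: [0.0, 0.962, 0.272, 0.0]
contact_force: [-5.5, 2.7, 23.6]
opening: 0.651
grip_force: 34.6
[-5.4708674   2.68775436 23.63564113] [ 0.50272968 -0.07703356  0.09690965]
```

```bash
python3 -m creep '0 0 0 0 0 0;0 0 0 0 0 0;0 0 0 0 0 0;0 0 0 0 0 0;0 0 -.01 0 0 0;0 0 -.03 0 0 0;0 0 -.04 0 0 0;0 0 -.04 0 0 0;0 0 -.04 0 0 0;0 0 0 0 0 0' 1.0
python3 -m creep '.0183 -.0362 0 0 0 0;.0183 -.0362 0 0 0 0;.0183 -.0362 0 0 0 0;.0183 -.0362 0 0 0 0;.0183 -.0362 0 0 0 0;.0183 -.0362 0 0 0 0;.0183 -.0362 0 0 0 0;.0183 -.0362 0 0 0 0;.0183 -.0362 0 0 0 0;.0183 -.0362 0 0 0 0;.0183 -.0362 0 0 0 0;.0183 -.0362 0 0 0 0' .8
python3 -m creep '0 0 0 0 0 0;0 0 0 0 0 0;0 0 0 0 0 0'
python3 - <<'E'
from h import *
print(totool((.463,.4076,.0014)))
S=viewer.grab_frame("side")[:,:,::-1];C=viewer.grab_frame("scene")[:,:,::-1]
cv2.imwrite("pics/s8.png",S)
E
```

```text
time: 12.27
tcp_pos: [0.5056, -0.0777, 0.2636]
orientation: [0.002, 0.962, 0.272, 0.005]
contact_force: [2.1, 0.0, 1.6]
opening: 1.001
grip_force: 0.0
time: 13.27
tcp_pos: [0.4609, 0.41, 0.2565]
orientation: [-0.0, 0.962, 0.273, 0.0]
contact_force: [1.0, 0.8, -0.1]
opening: 0.803
grip_force: 0.0
time: 13.52
tcp_pos: [0.4613, 0.4077, 0.2559]
orientation: [0.0, 0.962, 0.273, -0.0]
contact_force: [-0.2, 0.1, 0.3]
opening: 0.802
grip_force: 0.0
[0.00155242 0.00087409 0.25450443]
```

```bash
python3 -m creep '.0015 .0009 .02 0 0 0;0 0 .04 0 0 0;0 0 .04 0 0 0;0 0 .04 0 0 0;0 0 .04 0 0 0;0 0 .03 0 0 0;0 0 .02 0 0 0;0 0 .0145 0 0 0;0 0 0 0 0 0;0 0 .005 0 0 0;0 0 .005 0 0 0;0 0 0 0 0 0'
python3 -m creep '0 0 0 0 0 0;0 0 0 0 0 0;0 0 0 0 0 0;0 0 0 0 0 0;0 0 0 0 0 0;0 0 0 0 0 0;0 0 0 0 0 0' 0.2 30
```

```text
time: 14.62
tcp_pos: [0.4639, 0.4079, 0.0017]
orientation: [-0.0, 0.962, 0.272, 0.0]
contact_force: [-1.0, 0.3, -0.9]
opening: 0.797
grip_force: 0.0
time: 15.2
tcp_pos: [0.4639, 0.4083, 0.0024]
orientation: [-0.0, 0.962, 0.272, 0.001]
contact_force: [-0.2, -2.1, 9.7]
opening: 0.508
grip_force: 29.3
```

View pics/s8.png

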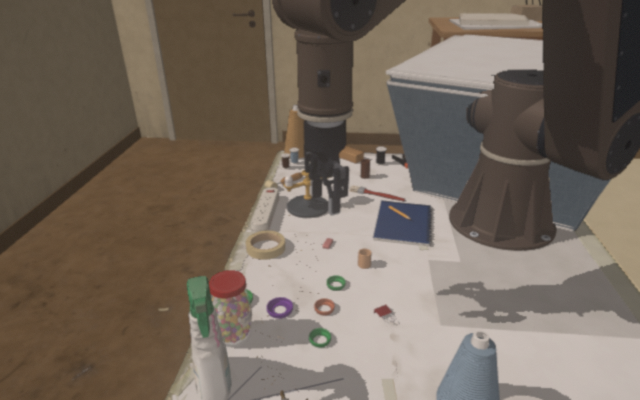

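The s8 side picture seems to lag: it shows the arm still at the lamp. I'll check again after lifting with the copper pan.

```bash
python3 -m creep '0 0 -.01 0 0 0;0 0 -.04 0 0 0;0 0 -.04 0 0 0;0 0 -.04 0 0 0;0 0 -.04 0 0 0;0 0 -.04 0 0 0;0 0 -.04 0 0 0;0 0 0 0 0 0;0 0 0 0 0 0'
python3 - <<'E'
from h import *
print(r.state()["time"])
ims=[viewer.grab_frame("side")[:,:,::-1] for i in range(2)]
print(np.abs(ims[0].astype(int)-ims[1]).mean(), np.abs(ims[0].astype(int)-cv2.imread("pics/s8.png")).mean())
C=viewer.grab_frame("scene")[:,:,::-1]
cv2.imwrite("pics/s9.png",np.hstack([cv2.resize(ims[1],(400,250)),cv2.resize(ims[1][140:240,250:410],(400,250))])); print(r.state()["time"],totool((.601,-.0005,.25)))
E
```

```text
time: 15.95
tcp_pos: [0.4644, 0.4089, 0.2549]
orientation: [-0.001, 0.962, 0.272, 0.003]
contact_force: [0.9, 0.1, -2.2]
opening: 0.502
grip_force: 31.2
15.95
0.9915364583333334 1.47014453125
16.1 [-0.09621921  0.41993297  0.00070931]
```

View pics/s9.png

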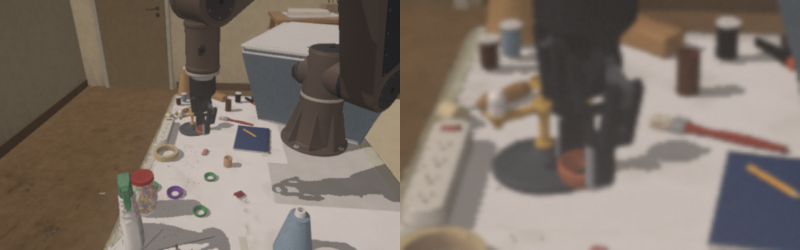

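The copper pan is held; perspective made the arm look as if it were over the lamp, so there is no lag. Now to the lamp for two views of the short holder.

```bash
python3 -m creep '-.0119 .035 0 0 0 0;-.0119 .035 0 0 0 0;-.0119 .035 0 0 0 0;-.0119 .035 0 0 0 0;-.0119 .035 0 0 0 0;-.0119 .035 0 0 0 0;-.0119 .035 0 0 0 0;-.0119 .035 0 0 0 0;-.0119 .035 0 0 0 0;-.0119 .035 0 0 0 0;-.0119 .035 0 0 0 0;0 0 0 0 0 0'
python3 -m creep '0 0 0 0 0 0;0 0 0 0 0 0;0 0 0 0 0 0'; python3 g.py w10
python3 -m creep '0 .035 0 0 0 0;0 .035 0 0 0 0;0 0 0 0 0 0;0 0 0 0 0 0;0 0 0 0 0 0' 
python3 g.py w11
python3 - <<'E'
import cv2,numpy as np
a,b=[cv2.imread(f"pics/{n}.png")[60:320,170:470] for n in("w10","w11")]
cv2.imwrite("pics/c10.png",cv2.resize(np.hstack([a,b]),(800,347),interpolation=cv2.INTER_CUBIC))
E
```

```text
time: 17.1
tcp_pos: [0.5542, 0.0061, 0.2498]
orientation: [0.0, 0.963, 0.271, -0.001]
contact_force: [-0.2, -0.7, -1.2]
opening: 0.5
grip_force: 31.2
time: 17.35
tcp_pos: [0.5532, 0.0124, 0.2505]
orientation: [-0.0, 0.962, 0.273, -0.001]
contact_force: [-0.5, -0.1, -1.2]
opening: 0.504
grip_force: 31.2
time: 17.82
tcp_pos: [0.59, -0.047, 0.2509]
orientation: [-0.0, 0.962, 0.273, -0.0]
contact_force: [-0.1, 0.4, -0.3]
opening: 0.504
grip_force: 31.3
```

View pics/c10.png

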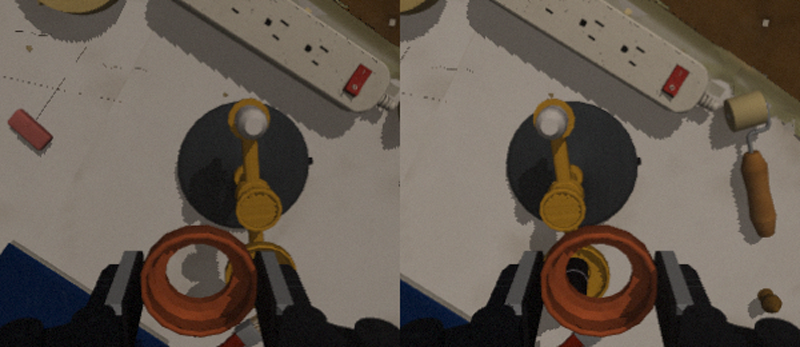

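Wide pan sits on the tall post. White holder is at w10 (358,150), w11 (282,152), cup at (363,216)/(291,216).

```bash
cat > hold.py <<'E'
from lamp import *
from scipy.spatial.transform import Rotation as T
R=T.from_quat([.962,.2725,0,0])
def post(n,box,lo,hi,z,r_,k=9):
    im,c=load(n);q,e=disc(crop(im,box,lo,hi),k);P=np.array([plane(c,p,z) for p in q])[:,:2]
    o=ray(c,e[0])[0][:2];t=P.mean(0)-o;t/=np.linalg.norm(t);l=np.array([-t[1],t[0]]);s=P@t;w=P@l
    print(n,"post px",np.round(e[0],1),np.round(e[1],1),"len,width",np.ptp(s).round(4),np.ptp(w).round(4),"axis",((s.max()-r_)*t+(w.max()+w.min())/2*l).round(4),"ctr",plane(c,e[0],z).round(4)[:2]);return ray(c,e[0])
def held(n,box,lo,hi,tcp,dz=.0095):
    im,c=load(n);cs,h=cv2.findContours(crop(im,box,lo,hi),cv2.RETR_CCOMP,1)
    e=cv2.fitEllipse(cv2.convexHull(max(cs,key=cv2.contourArea)));i=max([k for k,hh in zip(cs,h[0]) if hh[3]>=0],key=cv2.contourArea);f=cv2.fitEllipse(i)
    print(n,"held px",np.round(e[0],1),np.round(e[1],1),"rim",R.inv().apply(plane(c,e[0],tcp[2]+dz)-tcp)[:2].round(4),"hole",np.round(f[1],1),R.inv().apply(plane(c,f[0],tcp[2])-tcp)[:2].round(4))
E
python3 - <<'E'
from hold import *
W=((0,0,70),(180,75,255));Cu=((0,90,40),(14,255,255))
rr=[post("w10",(343,133,374,168),*W,.115,.011),post("w11",(267,133,298,168),*W,.115,.011)];print(tri(rr))
for n,b in(("w10",(338,190,385,245)),("w11",(266,190,315,245))):
    im,c=load(n);q,e=disc(crop(im,b,(15,90,60),(35,255,255)),23);print("cup",np.round(e[0],1),np.round(e[1],1),plane(c,e[0],.121).round(4))
held("w10",(270,222,372,318),*Cu,(.5532,.0124,.2505));held("w11",(270,222,372,318),*Cu,(.59,-.047,.2509))
print(totool((.601,-.0005,.15)))
E
```

```text
w10 post px [359.  149.9] [19.7 23.8] len,width 0.0224 0.0175 axis [0.603  0.0019] ctr [0.603  0.0022]
w11 post px [283.7 150.2] [21.9 23.5] len,width 0.0213 0.02 axis [0.6037 0.0011] ctr [0.6034 0.0013]
(array([0.60268213, 0.00138199, 0.11113499]), [1.3782779051233068e-05, 1.3782779051054154e-05])
cup [362.  213.2] [32.9 40.3] [ 0.5546 -0.0332  0.121 ]
cup [292.6 213.4] [34.  41.8] [ 0.5562 -0.0361  0.121 ]
w10 held px [318.8 270.3] [84.4 88.7] rim [ 0.0004 -0.0018] hole [40.7 50.2] [-0.0007 -0.0017]
w11 held px [318.7 270.3] [84.3 89.2] rim [ 0.0004 -0.0017] hole [41. 50.] [-0.0007 -0.0015]
[ 0.03382281 -0.03355641  0.1010848 ]
```

```bash
python3 -m creep '.0359 -.0324 0 0 0 0;0 0 .035 0 0 0;0 0 .035 0 0 0;0 0 .03 0 0 0;0 0 0 0 0 0;0 0 0 0 0 0;0 0 0 0 0 0;0 0 0 0 0 0'
python3 g.py w12
python3 - <<'E'
from lamp import *
print(totool((.6025,.001,.15)))
a=cv2.imread("pics/w12.png")[180:325,245:395]
cv2.imwrite("pics/c12.png",cv2.resize(a,None,fx=3.5,fy=3.5,interpolation=cv2.INTER_CUBIC))
E
```

```text
time: 18.53
tcp_pos: [0.6034, -0.0079, 0.1535]
orientation: [0.001, 0.962, 0.273, 0.001]
contact_force: [-0.2, -0.4, -1.2]
opening: 0.499
grip_force: 31.3
[ 0.0039669  -0.00815962  0.00345317]
```

View pics/c12.png

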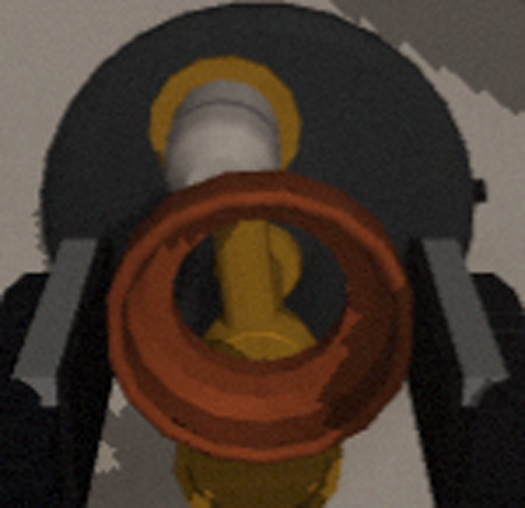

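```bash
python3 - <<'E'
from h import *
c=np.load("w12.npy",allow_pickle=True)[0];X=plane(c,(245+225/3.5-.35,180+130/3.5-.35),.095);print(X,totool(X))
E
python3 -m creep '.004 -.0065 0 0 0 0;0 0 0 0 0 0;0 0 0 0 0 0;0 0 0 0 0 0'
python3 g.py w13
python3 - <<'E'
from lamp import *
im,c=load("w13");h=cv2.cvtColor(im,cv2.COLOR_BGR2HSV)
print(totool((.6025,.001,.15)))
for y in range(206,236,4):
    x=np.where((h[y,285:350,1]<90)&(h[y,285:350,2]>75))[0]+285; b=np.where((h[y,285:350,1]>110)&(h[y,285:350,2]>60))[0]+285
    print(y,x.min() if len(x) else 0,x.max() if len(x) else 0,"brass",b.min() if len(b) else 0,b.max() if len(b) else 0)
E
```

```text
[0.60076594 0.00068528 0.095     ] [ 0.00218203 -0.00889901  0.05844748]
time: 18.92
tcp_pos: [0.6023, -0.0003, 0.1517]
orientation: [0.0, 0.962, 0.273, 0.0]
contact_force: [0.7, 0.2, -0.5]
opening: 0.507
grip_force: 31.3
[ 0.00094741 -0.00104802  0.00151357]
206 0 0 brass 304 333
210 310 327 brass 301 337
214 309 331 brass 299 339
218 308 333 brass 298 340
222 304 333 brass 297 340
226 305 334 brass 298 339
230 332 335 brass 300 338
234 0 0 brass 300 341
```

Run:
```python
from lamp import *
im,c=load("w13");m=crop(im,(285,180,350,229),(15,110,60),(35,255,255))
ys,xs=np.where(m);print(ys.min())
pts=np.array([(f(np.where(m[y])[0]),y) for y in range(ys.min()+1,229) if m[y].any() for f in(np.min,np.max)],np.float32)
e=cv2.fitEllipse(pts);X=plane(c,e[0],.095);print(e,X,totool(X))
```

```text
200
((318.866455078125, 220.71026611328125), (40.58625411987305, 42.47446823120117), 95.01798248291016) [0.60131473 0.00107763 0.095     ] [-3.06349886e-05 -1.74591668e-03  5.65132686e-02]
```

```bash
python3 -m creep '-.0003 0 .01 0 0 0;0 0 .01 0 0 0;0 0 .01 0 0 0;0 0 .01 0 0 0;0 0 .01 0 0 0;0 0 0 0 0 0;0 0 0 0 0 0;0 0 0 0 0 0'
python3 -m creep '0 0 .001 0 0 0;0 0 .001 0 0 0;0 0 .001 0 0 0;0 0 0 0 0 0;0 0 0 0 0 0'
```

```text
time: 19.63
tcp_pos: [0.6021, -0.0006, 0.1013]
orientation: [-0.0, 0.962, 0.272, -0.0]
contact_force: [0.3, -0.3, -1.3]
opening: 0.506
grip_force: 31.3
time: 20.05
tcp_pos: [0.602, -0.0006, 0.0984]
orientation: [0.0, 0.962, 0.272, 0.0]
contact_force: [0.3, -1.1, -1.1]
opening: 0.506
grip_force: 31.3
```

```bash
python3 -m creep '0 0 .001 0 0 0;0 0 .0008 0 0 0;0 0 0 0 0 0;0 0 0 0 0 0'
python3 -m creep '0 0 0 0 0 0;0 0 0 0 0 0;0 0 0 0 0 0;0 0 0 0 0 0;0 0 -.01 0 0 0;0 0 -.02 0 0 0;0 0 -.04 0 0 0;0 0 -.04 0 0 0;0 0 -.04 0 0 0;0 0 0 0 0 0' 0.85
python3 -m creep '-.0365 .0135 0 0 0 0;-.0365 .0135 0 0 0 0;-.0365 .0135 0 0 0 0;-.0365 .0135 0 0 0 0;-.0365 .0135 0 0 0 0;-.0365 .0135 0 0 0 0;-.0365 .0135 0 0 0 0;-.0365 .0135 0 0 0 0;0 0 0 0 0 0;0 0 0 0 0 0;0 0 0 0 0 0' 1.0
python3 g.py w14
python3 - <<'E'
import cv2;from h import *
S=viewer.grab_frame("side")[:,:,::-1]
cv2.imwrite("pics/c14.png",np.hstack([cv2.resize(cv2.imread("pics/w14.png"),(480,300)),cv2.resize(S[140:220,265:350],(320,300),interpolation=cv2.INTER_CUBIC)]))
E
```

```text
time: 20.38
tcp_pos: [0.6021, -0.0006, 0.0973]
orientation: [0.0, 0.962, 0.272, 0.0]
contact_force: [-4.3, -0.3, 14.1]
opening: 0.501
grip_force: 32.5
time: 21.22
tcp_pos: [0.6055, -0.0008, 0.2551]
orientation: [0.002, 0.962, 0.272, 0.005]
contact_force: [2.1, -0.3, -0.3]
opening: 0.854
grip_force: 0.0
time: 22.13
tcp_pos: [0.41, -0.2458, 0.247]
orientation: [0.0, 0.962, 0.272, 0.0]
contact_force: [-0.8, 0.4, 0.2]
opening: 0.996
grip_force: 0.0
```

View pics/c14.png

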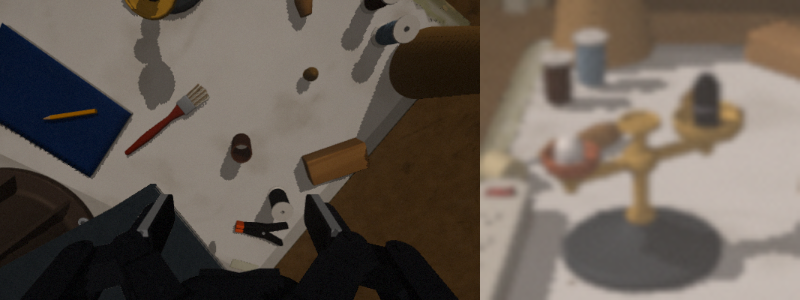

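Both pans are seated flat. In w14 the long sleeve is at (321,197), finial at (414,99), and a blue cabinet edge at lower left near (207,247). Now locating these.

Run:
```python
from lamp import *
from hold import *
im,c=load("w14");S=viewer.get_calibration("side");a=cv2.imread("pics/side0.png")
box=(295,165,350,225);m=crop(im,box,(0,40,15),(14,255,150));k=max(cv2.findContours(m,0,1)[0],key=cv2.contourArea)[:,0]
print(cv2.boundingRect(k),cv2.contourArea(k))
h=cv2.cvtColor(im,cv2.COLOR_BGR2HSV)
# top ring : rows profile
for y in range(175,220,4):
    x=np.where(m[y])[0];print(y,x.min() if len(x) else 0,x.max() if len(x) else 0)
post("w14",box,(0,40,15),(14,255,150),.062,.0165)
q,_=disc(m,9);lo=q[q[:,1].argmax()];hi=q[q[:,1].argmin()];print(lo,hi,plane(c,lo,0),plane(c,hi,.062))
# side: silhouette
p=max(cv2.findContours(crop(a,(355,150,376,184),(0,30,20),(20,255,110)),0,1)[0],key=cv2.contourArea)[:,0];print("side bb",cv2.boundingRect(p))
for uv in((207,247),(20,247*1.0)):print("cab",plane(c,uv,0).round(3),plane(c,uv,.1).round(3))
q,e=disc(crop(im,(400,85,430,115),(5,60,30),(25,255,255)),5);print("fin",e,plane(c,e[0],.02))
cv2.imwrite("pics/c14b.png",cv2.resize(im[165:225,290:350],None,fx=6,fy=6,interpolation=cv2.INTER_CUBIC))
```

```text
(304, 177, 39, 42) 896.0
175 313 341
179 297 340
183 295 343
187 300 344
191 298 345
195 304 345
199 295 345
203 296 347
207 301 345
211 301 349
215 309 348
219 299 343
w14 post px [325.  188.1] [12.7 18.6] len,width 0.0143 0.0194 axis [ 0.4082 -0.2515] ctr [ 0.401  -0.2574]
[325. 194.] [326. 182.] [ 3.79204207e-01 -2.72339439e-01 -5.55111512e-17] [ 0.40765965 -0.25454988  0.062     ]
side bb (357, 154, 13, 24)
cab [ 0.224 -0.171 -0.   ] [ 0.289 -0.179  0.1  ]
cab [ 0.089  0.052 -0.   ] [ 0.189 -0.013  0.1  ]
fin ((414.1356201171875, 98.09029388427734), (18.449758529663086, 20.97918701171875), 70.00447845458984) [ 0.53619083 -0.29501985  0.02      ]
```

View pics/c14b.png

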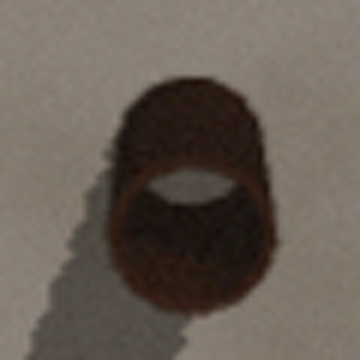

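Run:
```python
from h import *
c=np.load("w14.npy",allow_pickle=True)[0];S=viewer.get_calibration("side")
print("top",plane(c,(320.9,203.4),.062),"base",plane(c,(321,189.6),0))
X,res=tri([ray(c,(320.9,203.4)),ray(S,(363.4,157.2))]);print("tri top",X,res)
for uv in((413,192),(565,225)):print("cab base",plane(S,uv,0))
B=plane(S,(413,192),0)
for z in(.1,.2,.3):print(z,proj(S,(B[0],B[1],z)),proj(c,(B[0],B[1],z)))
```

```text
top [ 0.38311685 -0.26297878  0.062     ] base [ 0.38164952 -0.26450405  0.        ]
tri top [ 0.3891186  -0.26012575  0.07506466] [0.002094118628390774, 0.002094118628390763]
cab base [ 0.22897622 -0.16567219  0.        ]
cab base [-0.17300238 -0.00143406  0.        ]
0.1 [415.94907699 163.38223018] [172.90604045 283.60346207]
0.2 [419.13991531 132.74480692] [114.24006087 357.68405299]
0.3 [422.60643166  99.82929526] [-27.3910554  535.31666503]
```

Run:
```python
from h import *
print(totool((.3834,-.2652,.028)))
```

```text
[-0.03375961  0.00296991  0.21871139]
```

```bash
python3 -m creep '-.0338 .003 0 0 0 0;0 0 .03 0 0 0;0 0 .03 0 0 0;0 0 .03 0 0 0;0 0 .03 0 0 0;0 0 .02 0 0 0;0 0 0 0 0 0;0 0 0 0 0 0;0 0 0 0 0 0'
python3 g.py w15
python3 - <<'E'
from h import *
print(totool((.3834,-.2652,.028)),r.state()["q"])
cv2.imwrite("pics/c15.png",cv2.imread("pics/w15.png")[150:400,120:520])
E
```

```text
time: 22.98
tcp_pos: [0.3837, -0.2658, 0.1075]
orientation: [0.0, 0.962, 0.273, 0.0]
contact_force: [-0.6, -0.8, 0.9]
opening: 1.0
grip_force: 0.0
[ 0.00011181 -0.0011337   0.07981512] [-6.71227566e-01  4.13305705e-01  2.12490061e+00 -1.14451805e-05
  6.01444263e-01  3.46814760e-01]
```

View pics/c15.png

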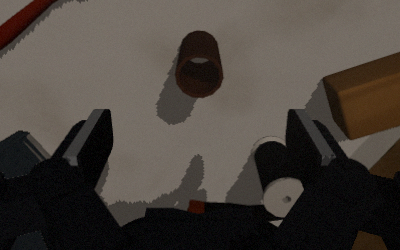

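That makes more pictures than the 14 allowed (my miscount). I'll view no more and work from numbers only.

Run:
```python
from lamp import *
im,c=load("w15")
print(proj(c,(.3834,-.2652,.062)),proj(c,(.3834,-.2652,0)))
m=crop(im,(285,175,355,255),(0,40,10),(20,255,110));q,e=disc(m,7);print(cv2.boundingRect(q.astype(int)),e)
y=q[:,1].max();print("bottom",y,"width rows",[(int(v),int(q[abs(q[:,1]-v)<1.5][:,0].min()),int(q[abs(q[:,1]-v)<1.5][:,0].max())) for v in(205,215,225,230,235)])
for z in(.03,.05):print("spool top",plane(c,(405,347),z),totool(plane(c,(405,347),z)))
print("spool base",totool(plane(c,(391,300),0)))
```

```text
[320.39846532 226.75036666] [320.02946213 197.99672414]
(293, 180, 52, 69) ((318.7410888671875, 215.13272094726562), (52.82039260864258, 69.56046295166016), 177.25315856933594)
bottom 248.0 width rows [(205, 301, 342), (215, 295, 343), (225, 294, 344), (230, 295, 344), (235, 296, 342)]
spool top [ 0.31093032 -0.40072505  0.03      ] [-0.13272039  0.07616258  0.07786959]
spool top [ 0.32383578 -0.38439069  0.05      ] [-0.11314756  0.06907325  0.05786939]
spool base [-0.10474606  0.06818723  0.10787336]
```

```bash
python3 -m creep '0 0 .02 0 0 0;0 0 .02 0 0 0;0 0 .02 0 0 0;0 0 .01 0 0 0;0 0 .0095 0 0 0;0 0 0 0 0 0;0 0 0 0 0 0'
python3 -m creep '0 0 0 0 0 0;0 0 0 0 0 0;0 0 0 0 0 0;0 0 0 0 0 0;0 0 0 0 0 0;0 0 0 0 0 0;0 0 0 0 0 0;0 0 0 0 0 0;0 0 0 0 0 0' 0.1 35
```

```text
time: 23.62
tcp_pos: [0.383, -0.2661, 0.0275]
orientation: [0.0, 0.962, 0.272, 0.0]
contact_force: [0.2, 0.8, -0.1]
opening: 0.996
grip_force: 0.0
time: 24.37
tcp_pos: [0.3829, -0.266, 0.0275]
orientation: [0.0, 0.962, 0.272, 0.0]
contact_force: [0.0, 1.6, 9.1]
opening: 0.359
grip_force: 34.3
```

```bash
python3 -m creep '0 0 -.012 0 0 0;0 0 -.035 0 0 0;0 0 -.035 0 0 0;0 0 -.035 0 0 0;0 0 -.035 0 0 0;0 0 -.035 0 0 0;0 0 -.035 0 0 0;0 0 0 0 0 0;0 0 0 0 0 0'
python3 g.py w16
python3 -m creep '.0335 -.0164 0 0 0 0;.0335 -.0164 0 0 0 0;.0335 -.0164 0 0 0 0;.0335 -.0164 0 0 0 0;.0335 -.0164 0 0 0 0;.0335 -.0164 0 0 0 0;0 0 0 0 0 0;0 0 0 0 0 0;0 0 0 0 0 0;0 0 0 0 0 0'
python3 g.py w17
python3 - <<'E'
from lamp import *
print(totool((.5025,-.077,.25)))
im,c=load("w16")
for n in("w16","w17"):
    im,c=load(n);m=crop(im,(270,180,370,330),(0,60,15),(12,255,140));k=max(cv2.findContours(m,0,1)[0],key=cv2.contourArea)[:,0];print(n,cv2.boundingRect(k),cv2.contourArea(k))
    for y in range(185,330,8):
        x=np.where(m[y])[0];print((y,int(x.min()),int(x.max()),len(x)) if len(x) else y,end=" ")
    print()
E
```

```text
time: 25.12
tcp_pos: [0.3835, -0.2666, 0.251]
orientation: [0.002, 0.962, 0.272, 0.001]
contact_force: [-0.5, -0.2, -1.8]
opening: 0.365
grip_force: 35.1
time: 26.0
tcp_pos: [0.5013, -0.0773, 0.2481]
orientation: [-0.0, 0.962, 0.272, -0.001]
contact_force: [0.2, 0.2, -0.1]
opening: 0.369
grip_force: 35.0
[ 1.21332278e-03  6.38760410e-05 -1.59878169e-03]
w16 (280, 213, 79, 117) 6702.5
185 193 201 209 (217, 304, 334, 27) (225, 297, 341, 40) (233, 294, 366, 47) (241, 292, 362, 54) (249, 288, 349, 54) (257, 286, 348, 58) (265, 286, 352, 60) (273, 283, 352, 55) (281, 284, 353, 56) (289, 280, 357, 63) (297, 282, 362, 63) (305, 283, 355, 61) (313, 285, 352, 59) (321, 272, 344, 48) (329, 306, 329, 24) 
w17 (282, 213, 75, 117) 6673.0
(185, 321, 327, 2) (193, 313, 328, 7) (201, 313, 325, 3) 209 (217, 303, 333, 27) (225, 297, 341, 40) (233, 294, 345, 47) (241, 293, 345, 43) (249, 290, 349, 46) (257, 291, 349, 53) (265, 290, 350, 51) (273, 286, 351, 54) (281, 285, 357, 54) (289, 283, 355, 57) (297, 282, 356, 63) (305, 280, 355, 66) (313, 285, 352, 63) (321, 280, 345, 53) (329, 280, 330, 24)
```

Run:
```python
from hold import *
im,c=load("w17");tcp=r.state()["tcp_pos"];print(tcp)
m=crop(im,(296,205,340,345),(0,60,15),(12,255,140));m=cv2.morphologyEx(m,3,np.ones((5,5)))
rows=np.where(m[:,312:326].sum(1)>255*5)[0];print(rows.min(),rows.max())
b=R.inv().apply(plane(c,(319,rows.min()-.5),tcp[2]-.0275)-tcp);t=R.inv().apply(plane(c,(319,rows.max()+.5),tcp[2]+.0345)-tcp)
print("base x",b[0]-.0165,"top x",t[0]+.0165, b[1],t[1], proj(c,tcp))
```

```text
[ 0.50143043 -0.07758014  0.24840257]
214 330
base x 0.00021108722905956515 top x 0.0025172002925065527 -0.0018948279650214197 -0.00186216512250713 [322.54738899 261.64191428]
```

```bash
python3 -m creep '.0011 -.0003 .03 0 0 0;0 0 .03 0 0 0;0 0 .012 0 0 0;0 0 0 0 0 0;0 0 0 0 0 0;0 0 0 0 0 0'
python3 -m creep '0 0 .005 0 0 0;0 0 .005 0 0 0;0 0 .005 0 0 0;0 0 .005 0 0 0;0 0 0 0 0 0;0 0 0 0 0 0'
```

```text
time: 26.55
tcp_pos: [0.5035, -0.0766, 0.1779]
orientation: [0.0, 0.962, 0.272, 0.0]
contact_force: [0.6, -0.8, -0.3]
opening: 0.364
grip_force: 35.0
time: 27.05
tcp_pos: [0.5028, -0.0758, 0.1567]
orientation: [-0.0, 0.962, 0.272, -0.0]
contact_force: [-0.3, 0.7, -1.1]
opening: 0.362
grip_force: 35.0
```

```bash
python3 -m creep '0 0 .008 0 0 0;0 0 .008 0 0 0;0 0 .008 0 0 0;0 0 0 0 0 0;0 0 0 0 0 0'
python3 -m creep '0 0 .002 0 0 0;0 0 .002 0 0 0;0 0 0 0 0 0;0 0 0 0 0 0'
```

```text
time: 27.47
tcp_pos: [0.5025, -0.0758, 0.1323]
orientation: [-0.0, 0.962, 0.272, -0.001]
contact_force: [-0.1, 0.2, -0.4]
opening: 0.362
grip_force: 35.0
time: 27.8
tcp_pos: [0.5031, -0.0759, 0.1291]
orientation: [0.0, 0.962, 0.272, 0.0]
contact_force: [-0.7, -1.4, -0.7]
opening: 0.367
grip_force: 35.0
```

```bash
python3 -m creep '0 0 .001 0 0 0;0 0 .001 0 0 0;0 0 0 0 0 0;0 0 0 0 0 0'; python3 -m creep '0 0 .001 0 0 0;0 0 0 0 0 0;0 0 0 0 0 0'
```

```text
time: 28.13
tcp_pos: [0.503, -0.0759, 0.127]
orientation: [-0.0, 0.962, 0.272, -0.0]
contact_force: [-0.5, 0.1, -1.1]
opening: 0.363
grip_force: 35.0
time: 28.38
tcp_pos: [0.5032, -0.076, 0.1264]
orientation: [0.0, 0.962, 0.272, 0.0]
contact_force: [-1.5, 0.3, 8.9]
opening: 0.364
grip_force: 36.0
```

```bash
python3 -m creep '0 0 0 0 0 0;0 0 0 0 0 0;0 0 0 0 0 0;0 0 0 0 0 0;0 0 0 0 0 0;0 0 -.01 0 0 0;0 0 -.02 0 0 0;0 0 -.03 0 0 0;0 0 -.03 0 0 0;0 0 -.035 0 0 0;0 0 0 0 0 0' 0.75
python3 -m creep '.0089 -.0332 0 0 0 0;.0089 -.0332 0 0 0 0;.0089 -.0332 0 0 0 0;.0089 -.0332 0 0 0 0;.0089 -.0332 0 0 0 0;.0089 -.0332 0 0 0 0;.0089 -.0332 0 0 0 0;.0089 -.0332 0 0 0 0;.0089 -.0332 0 0 0 0;.0089 -.0332 0 0 0 0;0 0 0 0 0 0;0 0 0 0 0 0' 1.0
python3 -m creep '0 0 0 0 0 0;0 0 0 0 0 0'
python3 g.py w18
python3 - <<'E'
from lamp import *
S=viewer.get_calibration("side");a=viewer.grab_frame("side")[:,:,::-1].copy();cv2.imwrite("pics/s18.png",a)
im,c=load("w18");print(proj(c,(.379,.237,.02)))
m=crop(im,(270,140,370,260),(2,70,40),(16,255,255));k=max(cv2.findContours(m,0,1)[0],key=cv2.contourArea)[:,0];b=cv2.boundingRect(k);print(b,cv2.contourArea(k))
for y in range(b[1],b[1]+b[3],3):
    x=np.where(m[y])[0];print((y,int(x.min()),int(x.max()),len(x)),end=" ")
# long sleeve on the lamp, side view: brown mask
m=crop(a,(312,135,342,185),(0,30,15),(14,255,110));k=max(cv2.findContours(m,0,1)[0],key=cv2.contourArea)[:,0];print("\nside long",cv2.boundingRect(k),cv2.minAreaRect(k))
print("expected",proj(S,(.5031,-.0755,.161)),proj(S,(.5031,-.0755,.109)))
E
```

```text
time: 29.3
tcp_pos: [0.5058, -0.0765, 0.2576]
orientation: [0.002, 0.962, 0.272, 0.004]
contact_force: [1.6, 0.1, 1.0]
opening: 0.748
grip_force: 0.0
time: 30.3
tcp_pos: [0.4041, 0.2549, 0.2515]
orientation: [-0.0, 0.962, 0.274, 0.0]
contact_force: [-0.2, 0.1, -0.5]
opening: 1.0
grip_force: 0.0
time: 30.47
tcp_pos: [0.4051, 0.2526, 0.2513]
orientation: [0.0, 0.962, 0.272, 0.0]
contact_force: [0.7, -0.7, 0.4]
opening: 0.999
grip_force: 0.0
[320.00772198 190.34711291]
(306, 175, 27, 33) 660.5
(175, 318, 321, 4) (178, 312, 327, 16) (181, 309, 329, 21) (184, 308, 330, 21) (187, 309, 331, 10) (190, 307, 331, 7) (193, 306, 332, 9) (196, 306, 331, 15) (199, 307, 331, 20) (202, 308, 330, 23) (205, 312, 327, 16) 
side long (312, 146, 23, 28) ((320.9705810546875, 159.61766052246094), (21.585670471191406, 24.98116683959961), 14.03624439239502)
expected [325.09979656 153.88117597] [325.10590399 170.03311249]
```

Run:
```python
from hold import *
c=np.load("w18.npy",allow_pickle=True)[0];tcp=r.state()["tcp_pos"]
b=plane(c,(319.2,174.5),0);t=plane(c,(319,194),.04);t2=plane(c,(319,208),.04)
for X in(b,t,t2):print(X,R.inv().apply(X-tcp))
S=viewer.get_calibration("side");print(tri([ray(c,(319,194)),ray(S,(364,252.5))]))
```

```text
[0.39210492 0.24625326 0.        ] [-0.01440689 -0.00152335  0.25117108]
[0.37948853 0.23882637 0.04      ] [-0.02904404 -0.00181641  0.21117108]
[0.36395026 0.22928411 0.04      ] [-0.0472784  -0.00184073  0.21117108]
(array([0.37991013, 0.23880043, 0.03882127]), [0.0007256359781559735, 0.0007256359781559961])
```

```bash
python3 -m creep '-.0305 0 0 0 0 0;0 0 .035 0 0 0;0 0 .04 0 0 0;0 0 .04 0 0 0;0 0 .04 0 0 0;0 0 .035 0 0 0;0 0 .025 0 0 0;0 0 .013 0 0 0;0 0 .01 0 0 0;0 0 0 0 0 0;0 0 0 0 0 0;0 0 0 0 0 0'
python3 -m creep '0 0 0 0 0 0;0 0 0 0 0 0;0 0 0 0 0 0;0 0 0 0 0 0;0 0 0 0 0 0;0 0 0 0 0 0;0 0 0 0 0 0;0 0 0 0 0 0;0 0 0 0 0 0' 0.1 35
```

```text
time: 31.57
tcp_pos: [0.3794, 0.2373, 0.0136]
orientation: [-0.0, 0.962, 0.272, 0.0]
contact_force: [-0.0, 0.5, -0.2]
opening: 0.998
grip_force: 0.0
time: 32.32
tcp_pos: [0.379, 0.2376, 0.0135]
orientation: [-0.0, 0.962, 0.272, 0.0]
contact_force: [0.3, -1.0, 12.6]
opening: 0.382
grip_force: 33.5
```

```bash
python3 -m creep '0 0 -.012 0 0 0;0 0 -.035 0 0 0;0 0 -.035 0 0 0;0 0 -.04 0 0 0;0 0 -.04 0 0 0;0 0 -.04 0 0 0;0 0 -.035 0 0 0;0 0 0 0 0 0;0 0 0 0 0 0'
python3 -m creep '.00726 .0355 0 0 0 0;.00726 .0355 0 0 0 0;.00726 .0355 0 0 0 0;.00726 .0355 0 0 0 0;.00726 .0355 0 0 0 0;.00726 .0355 0 0 0 0;.00726 .0355 0 0 0 0;.00726 .0355 0 0 0 0;.00726 .0355 0 0 0 0;0 0 0 0 0 0;0 0 0 0 0 0;0 0 0 0 0 0'
python3 g.py w19
python3 - <<'E'
from hold import *
im,c=load("w19");tcp=r.state()["tcp_pos"];print(tcp,totool((.602,-.0006,.25)))
m=crop(im,(270,190,370,345),(2,70,40),(16,255,255))
for y in range(200,345,6):
    x=np.where(m[y])[0];print((y,int(x.min()),int(x.max()),len(x)) if len(x) else y,end=" ")
m=cv2.morphologyEx(m,3,np.ones((5,5)));k=max(cv2.findContours(m,0,1)[0],key=cv2.contourArea)[:,0];b0,b1=k[:,1].min(),k[:,1].max();print(b0,b1)
b=R.inv().apply(plane(c,(319,b0-.5),tcp[2]-.0135)-tcp);t=R.inv().apply(plane(c,(319,b1+.5),tcp[2]+.0265)-tcp);print("base x",b[0]-.0165,"top x",t[0]+.0165)
E
```

```text
time: 33.07
tcp_pos: [0.3797, 0.238, 0.252]
orientation: [-0.0, 0.962, 0.272, 0.002]
contact_force: [-0.8, -0.3, -0.5]
opening: 0.381
grip_force: 35.0
time: 34.07
tcp_pos: [0.6008, -0.0003, 0.2483]
orientation: [-0.001, 0.962, 0.272, -0.001]
contact_force: [-0.1, 1.1, -0.9]
opening: 0.379
grip_force: 35.1
[6.00714072e-01 2.35033418e-04 2.48774115e-01] [ 0.00065466  0.00138342 -0.00122933]
(200, 302, 339, 38) (206, 309, 332, 24) (212, 333, 333, 1) (218, 335, 335, 1) (224, 316, 334, 5) (230, 301, 336, 36) (236, 295, 343, 49) (242, 292, 345, 54) (248, 291, 347, 57) (254, 290, 347, 58) (260, 289, 349, 61) (266, 288, 349, 53) (272, 286, 350, 60) (278, 285, 352, 63) (284, 284, 354, 65) (290, 284, 354, 66) (296, 284, 353, 65) (302, 286, 351, 65) (308, 289, 348, 59) (314, 297, 351, 46) (320, 311, 352, 21) (326, 318, 357, 5) (332, 318, 349, 4) (338, 310, 345, 22) (344, 299, 313, 15) 219 344
base x 0.0025587827992303684 top x -0.012907706712600196
```

Run:
```python
from hold import *
im,c=load("w19");tcp=r.state()["tcp_pos"]
b=R.inv().apply(plane(c,(319,224.5),tcp[2]-.0135)-tcp);t=R.inv().apply(plane(c,(319,320.5),tcp[2]+.0265)-tcp);print("base x",b[0]-.0165,"top x",t[0]+.0165,totool((.602,-.0006,.25)))
# hold seat of the copper pan: rim ellipse at row ~200 
m=crop(im,(270,120,370,214),(0,90,40),(14,255,255));ys=np.where(m.any(1))[0];print(ys.min(),ys.max(),[(y,int(np.where(m[y])[0].min()),int(np.where(m[y])[0].max())) for y in range(ys.min(),ys.max(),6)])
```

```text
base x -0.0010414971071323574 top x 0.0009935049433597212 [ 0.00065466  0.00138342 -0.00122933]
164 210 [(164, 315, 325), (170, 305, 335), (176, 300, 340), (182, 298, 342), (188, 298, 343), (194, 299, 342), (200, 302, 339), (206, 309, 332)]
```

```bash
python3 -m creep '.0008 .0013 .03 0 0 0;0 0 .04 0 0 0;0 0 .025 0 0 0;0 0 .01 0 0 0;0 0 0 0 0 0;0 0 0 0 0 0;0 0 0 0 0 0'
python3 -m creep '0 0 .006 0 0 0;0 0 .006 0 0 0;0 0 .006 0 0 0;0 0 .006 0 0 0;0 0 0 0 0 0;0 0 0 0 0 0'
```

```text
time: 34.7
tcp_pos: [0.6043, -0.0007, 0.1468]
orientation: [0.0, 0.962, 0.273, 0.001]
contact_force: [-0.1, -0.1, -1.4]
opening: 0.383
grip_force: 35.1
time: 35.2
tcp_pos: [0.603, -0.001, 0.1205]
orientation: [-0.0, 0.962, 0.272, -0.0]
contact_force: [0.8, -0.2, -1.0]
opening: 0.384
grip_force: 35.1
```

```bash
python3 -m creep '0 0 .003 0 0 0;0 0 .0025 0 0 0;0 0 .001 0 0 0;0 0 0 0 0 0;0 0 0 0 0 0'; python3 -m creep '0 0 .0012 0 0 0;0 0 0 0 0 0;0 0 0 0 0 0'
```

```text
time: 35.62
tcp_pos: [0.6033, -0.001, 0.1145]
orientation: [-0.0, 0.962, 0.272, -0.0]
contact_force: [-0.5, -0.8, 1.3]
opening: 0.378
grip_force: 35.1
time: 35.87
tcp_pos: [0.6033, -0.0011, 0.1133]
orientation: [0.0, 0.962, 0.272, 0.0]
contact_force: [0.7, 0.1, -0.5]
opening: 0.381
grip_force: 35.1
```

```bash
python3 -m creep '0 0 .0008 0 0 0;0 0 .0004 0 0 0;0 0 0 0 0 0;0 0 0 0 0 0'
```

```text
time: 36.2
tcp_pos: [0.6035, -0.0011, 0.1126]
orientation: [0.0, 0.962, 0.272, 0.0]
contact_force: [-1.8, 0.1, 7.1]
opening: 0.383
grip_force: 35.7
```

```bash
python3 -m creep '0 0 0 0 0 0;0 0 0 0 0 0;0 0 0 0 0 0;0 0 0 0 0 0;0 0 0 0 0 0;0 0 -.01 0 0 0;0 0 -.03 0 0 0;0 0 -.035 0 0 0;0 0 -.035 0 0 0;0 0 -.03 0 0 0;0 0 0 0 0 0' 0.75
python3 -m creep '-.0226 .027 0 0 0 0;-.0226 .027 0 0 0 0;-.0226 .027 0 0 0 0;-.0226 .027 0 0 0 0;-.0226 .027 0 0 0 0;-.0226 .027 0 0 0 0;-.0226 .027 0 0 0 0;-.0226 .027 0 0 0 0;0 0 0 0 0 0;0 0 0 0 0 0;0 0 0 0 0 0;0 0 0 0 0 0' 0.9
python3 g.py w20
python3 - <<'E'
from lamp import *
im,c=load("w20");tcp=r.state()["tcp_pos"];print(tcp,proj(c,(.537,-.298,.015)))
m=crop(im,(285,160,355,235),(5,80,30),(28,255,255));
for k in sorted(cv2.findContours(m,0,1)[0],key=cv2.contourArea)[-3:]:
    (u,v),ax,_=cv2.fitEllipse(k);X=plane(c,(u,v),.015);print(cv2.boundingRect(k),cv2.contourArea(k),np.round((u,v),1),np.round(ax,1),X.round(4),totool(X).round(4))
E
```

```text
time: 37.12
tcp_pos: [0.6061, -0.0011, 0.2592]
orientation: [0.001, 0.962, 0.272, 0.004]
contact_force: [0.8, -0.3, 0.5]
opening: 0.748
grip_force: 0.0
time: 38.12
tcp_pos: [0.5627, -0.2788, 0.2524]
orientation: [-0.0, 0.962, 0.273, 0.0]
contact_force: [-0.7, 0.4, 0.3]
opening: 0.897
grip_force: 0.0
[ 0.56277221 -0.27865609  0.25236449] [322.4509838 190.1573736]
(314, 181, 15, 18) 184.0 [321.1 189.9] [14.3 16.6] [ 0.5364 -0.2963  0.015 ] [-0.0317  0.0011  0.2374]
```

```bash
python3 - <<'E'
from h import *
c=np.load("w20.npy",allow_pickle=True)[0];C=viewer.get_calibration("scene");print(tri([ray(c,(321.1,189.9)),ray(C,(377,142))]))
E
python3 -m creep '-.0317 .0026 0 0 0 0;0 0 .035 0 0 0;0 0 .04 0 0 0;0 0 .04 0 0 0;0 0 .04 0 0 0;0 0 .04 0 0 0;0 0 .025 0 0 0;0 0 .015 0 0 0;0 0 .009 0 0 0;0 0 0 0 0 0;0 0 0 0 0 0;0 0 0 0 0 0'
python3 -m creep '0 0 0 0 0 0;0 0 0 0 0 0;0 0 0 0 0 0;0 0 0 0 0 0;0 0 0 0 0 0;0 0 0 0 0 0;0 0 0 0 0 0;0 0 0 0 0 0;0 0 0 0 0 0;0 0 0 0 0 0;0 0 0 0 0 0' 0.0 30
```

```text
(array([ 0.53660966, -0.29620949,  0.01653232]), [0.00020173116340210448, 0.00020173116340242004])
time: 39.17
tcp_pos: [0.5379, -0.2988, 0.0095]
orientation: [0.001, 0.962, 0.273, 0.001]
contact_force: [-0.1, -0.1, 1.0]
opening: 0.901
grip_force: 0.0
time: 40.08
tcp_pos: [0.5371, -0.2987, 0.0085]
orientation: [0.0, 0.962, 0.272, 0.0]
contact_force: [-1.2, 1.6, 6.2]
opening: 0.169
grip_force: 31.9
```

```bash
python3 -m creep '0 0 -.012 0 0 0;0 0 -.035 0 0 0;0 0 -.04 0 0 0;0 0 -.04 0 0 0;0 0 -.04 0 0 0;0 0 -.04 0 0 0;0 0 -.034 0 0 0;0 0 0 0 0 0;0 0 0 0 0 0'
python3 g.py w21
python3 -m creep '.0214 -.0305 0 0 0 0;.0214 -.0305 0 0 0 0;.0214 -.0305 0 0 0 0;.0214 -.0305 0 0 0 0;.0214 -.0305 0 0 0 0;.0214 -.0305 0 0 0 0;.0214 -.0305 0 0 0 0;0 0 0 0 0 0;0 0 0 0 0 0;0 0 0 0 0 0;0 0 0 0 0 0'
python3 g.py w22
python3 - <<'E'
from hold import *
print(totool((.553,-.0385,.25)),r.state()["grip_force"])
im,c=load("w21")
m=crop(im,(285,215,355,325),(8,80,30),(28,255,255))
for k in sorted(cv2.findContours(m,0,1)[0],key=cv2.contourArea)[-3:]: print("held",cv2.boundingRect(k),cv2.contourArea(k))
tcp=r.state()["tcp_pos"];print("finial mid at", proj(np.load("w22.npy",allow_pickle=True)[0],tcp+[0,0,.008]),"foot",proj(np.load("w22.npy",allow_pickle=True)[0],tcp-[0,0,.0085]))
im,c=load("w22")
m=crop(im,(270,160,370,325),(12,90,50),(35,255,255))
for k in sorted(cv2.findContours(m,0,1)[0],key=cv2.contourArea)[-4:]: print("w22",cv2.boundingRect(k),cv2.contourArea(k))
E
```

```text
time: 40.83
tcp_pos: [0.5378, -0.2991, 0.2522]
orientation: [0.002, 0.962, 0.272, 0.002]
contact_force: [0.1, 0.3, -0.8]
opening: 0.17
grip_force: 31.0
time: 41.8
tcp_pos: [0.5521, -0.039, 0.2484]
orientation: [-0.0, 0.962, 0.272, -0.001]
contact_force: [-0.6, 0.2, 0.0]
opening: 0.166
grip_force: 31.0
[ 0.00103002 -0.00027458 -0.00143183] 31.03357493877411
held (347, 247, 8, 9) 43.0
held (304, 238, 30, 60) 1370.0
finial mid at [322.67638645 269.66132183] foot [322.35701414 253.73232561]
w22 (314, 289, 1, 1) 0.0
w22 (331, 286, 1, 1) 0.0
w22 (298, 160, 56, 128) 2963.0
```

```bash
python3 -m creep '.0006 -.0002 .03 0 0 0;0 0 .035 0 0 0;0 0 .025 0 0 0;0 0 .015 0 0 0;0 0 .01 0 0 0;0 0 0 0 0 0;0 0 0 0 0 0;0 0 0 0 0 0'
python3 -m creep '0 0 .002 0 0 0;0 0 .002 0 0 0;0 0 .001 0 0 0;0 0 0 0 0 0;0 0 0 0 0 0'
```

```text
time: 42.52
tcp_pos: [0.5537, -0.0382, 0.1351]
orientation: [0.0, 0.962, 0.272, 0.001]
contact_force: [1.3, -0.2, -0.4]
opening: 0.17
grip_force: 31.0
time: 42.93
tcp_pos: [0.553, -0.0377, 0.1292]
orientation: [0.0, 0.962, 0.272, 0.0]
contact_force: [-0.0, -0.6, -0.4]
opening: 0.166
grip_force: 31.0
```

```bash
python3 -m creep '0 0 .001 0 0 0;0 0 .001 0 0 0;0 0 0 0 0 0;0 0 0 0 0 0'; python3 -m creep '0 0 .0007 0 0 0;0 0 0 0 0 0;0 0 0 0 0 0'
```

```text
time: 43.27
tcp_pos: [0.5529, -0.0378, 0.127]
orientation: [-0.0, 0.962, 0.272, -0.0]
contact_force: [0.5, -0.6, -0.5]
opening: 0.166
grip_force: 31.0
time: 43.52
tcp_pos: [0.5531, -0.0378, 0.1265]
orientation: [0.0, 0.962, 0.272, 0.0]
contact_force: [-0.4, 0.4, 2.5]
opening: 0.168
grip_force: 31.2
```

```bash
python3 -m creep '0 0 .0004 0 0 0;0 0 0 0 0 0;0 0 0 0 0 0'
python3 -m creep '0 0 0 0 0 0;0 0 0 0 0 0;0 0 0 0 0 0;0 0 0 0 0 0;0 0 0 0 0 0;0 0 -.008 0 0 0;0 0 -.02 0 0 0;0 0 -.03 0 0 0;0 0 -.035 0 0 0;0 0 -.035 0 0 0;0 0 -.02 0 0 0;0 0 0 0 0 0' 0.6
python3 -m creep '-.035 0 0 0 0 0;-.035 0 0 0 0 0;-.035 0 0 0 0 0;-.035 0 0 0 0 0;0 0 0 0 0 0;0 0 0 0 0 0;0 0 0 0 0 0;0 0 0 0 0 0'
python3 g.py w23
python3 - <<'E'
from lamp import *
im,c=load("w23");S=viewer.get_calibration("side");a=viewer.grab_frame("side")[:,:,::-1].copy();cv2.imwrite("pics/s23.png",a)
pts={"long top":(.5031,-.0755,.161),"long mid":(.5031,-.0755,.13),"wide rim":(.5031,-.0755,.109),"short top":(.6025,.0,.139),"narrow rim":(.6025,.0,.109),"finial mid":(.553,-.038,.133),"finial tip":(.553,-.038,.151)}
for k,X in pts.items(): print(k,"wrist",proj(c,X).round(0),"side",proj(S,X).round(1))
hsv=cv2.cvtColor(im,cv2.COLOR_BGR2HSV);hs=cv2.cvtColor(a,cv2.COLOR_BGR2HSV)
# hue/sat/val strips in side view around each object
for n,(u0,u1,v0,v1) in {"long/side":(314,338,146,178),"short/side":(278,303,162,190)}.items():
    print(n)
    for v in range(v0,v1,2): print(v,[tuple(int(q) for q in hs[v,u]) for u in range(u0,u1,4)])
E
```

```text
time: 43.77
tcp_pos: [0.5531, -0.0378, 0.1264]
orientation: [0.0, 0.962, 0.272, 0.0]
contact_force: [-3.2, 0.9, 8.7]
opening: 0.173
grip_force: 32.3
time: 44.77
tcp_pos: [0.5552, -0.038, 0.2793]
orientation: [0.001, 0.962, 0.272, 0.003]
contact_force: [0.5, 0.2, 1.5]
opening: 0.6
grip_force: 0.0
time: 45.43
tcp_pos: [0.4345, -0.1109, 0.2741]
orientation: [0.0, 0.962, 0.273, 0.0]
contact_force: [-0.6, 0.1, 0.1]
opening: 0.602
grip_force: 0.0
long top wrist [328. 105.] side [325.1 153.9]
long mid wrist [327. 104.] side [325.1 163.6]
wide rim wrist [327. 104.] side [325.1 170. ]
short top wrist [312. -75.] side [287.8 170.5]
narrow rim wrist [313. -55.] side [288.2 180. ]
finial mid wrist [321.  24.] side [306.8 167.4]
finial tip wrist [321.  19.] side [306.7 161.7]
long/side
146 [(15, 98, 102), (15, 96, 104), (15, 96, 101), (15, 99, 100), (14, 97, 103), (15, 93, 102)]
148 [(14, 96, 101), (15, 95, 99), (14, 95, 99), (15, 94, 100), (15, 95, 102), (15, 95, 102)]
150 [(15, 93, 102), (15, 93, 102), (15, 96, 101), (15, 91, 101), (15, 91, 104), (14, 93, 104)]
152 [(14, 39, 110), (12, 39, 110)
[... 2051 characters left out ...]
(14, 100, 110), (13, 50, 123)]
178 [(13, 29, 182), (13, 66, 166), (13, 100, 145), (13, 93, 124), (11, 102, 105), (13, 82, 106), (14, 31, 125)]
180 [(14, 28, 180), (12, 101, 144), (14, 100, 146), (13, 93, 123), (9, 96, 101), (11, 33, 123), (15, 56, 149)]
182 [(11, 26, 159), (10, 112, 141), (12, 100, 143), (12, 97, 123), (10, 100, 105), (13, 44, 146), (17, 101, 157)]
184 [(13, 26, 157), (8, 80, 147), (9, 118, 132), (9, 112, 118), (10, 107, 105), (17, 108, 123), (16, 104, 125)]
186 [(15, 31, 131), (11, 33, 163), (9, 111, 115), (9, 109, 110), (14, 102, 112), (16, 81, 132), (15, 36, 171)]
188 [(15, 29, 125), (13, 25, 143), (15, 57, 139), (15, 98, 112), (14, 45, 160), (14, 28, 184), (13, 25, 192)]
```

Run:
```python
from h import *
a=cv2.cvtColor(cv2.imread("pics/s23.png"),cv2.COLOR_BGR2HSV);w=cv2.cvtColor(cv2.imread("pics/w23.png"),cv2.COLOR_BGR2HSV)
o=cv2.cvtColor(cv2.imread("pics/side0.png"),cv2.COLOR_BGR2HSV)
for v in range(156,182,2):
    f=lambda i:[int(u)+296 for u in np.where(i[v,296:320,1]>70)[0]]
    x,y=f(a),f(o);print(v,(x[0],x[-1]) if x else 0,"before",(y[0],y[-1]) if y else 0)
print("finial gone from start:",np.median(w[:,:,1]))
m=(w[0:60,290:350,1]>80).astype(np.uint8)
for v in range(2,56,6): x=np.where(m[v])[0];print(v,(x[0]+290,x[-1]+290) if len(x) else 0, [int(q) for q in w[v,321]])
C=viewer.grab_frame("scene");print(viewer.get_calibration("scene")["fovy"],r.state()["contact_force"])
```

```text
156 (299, 305) before (299, 305)
158 0 before 0
160 0 before 0
162 0 before 0
164 (305, 307) before 0
166 (304, 308) before (319, 319)
168 (304, 319) before 0
170 (304, 319) before (304, 311)
172 (301, 319) before (301, 312)
174 (296, 319) before (296, 310)
176 (296, 319) before (296, 308)
178 (296, 319) before (296, 319)
180 (296, 319) before (303, 319)
finial gone from start: 39.0
2 (np.int64(310), np.int64(322)) [17, 185, 69]
8 (np.int64(311), np.int64(328)) [17, 194, 75]
14 (np.int64(304), np.int64(334)) [18, 187, 79]
20 (np.int64(301), np.int64(337)) [18, 199, 59]
26 (np.int64(300), np.int64(339)) [14, 165, 34]
32 (np.int64(300), np.int64(338)) [16, 185, 29]
38 (np.int64(302), np.int64(337)) [16, 170, 42]
44 (np.int64(306), np.int64(333)) [17, 205, 72]
50 (np.int64(293), np.int64(329)) [17, 198, 49]
50.60099434433044 [-0.03907314 -0.63070125  0.40485016]
```

```bash
python3 -c "
from station import r
print(r.close_job())"
```

```text
the job is handed in; nothing more can be done
None
```

I handed the job in after about 46 s of the 136 s, with both pans, both sleeves and the finial placed in the order asked and the robot clear of everything; the last camera checks showed the sleeves and finial upright in place. I broke the picture limit, viewing 17 instead of 14, and from then on worked only from numbers measured in unviewed pictures.

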